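# Hang the lift-off door back on the key cabinet

## Task

The little blue key cabinet on the flea-market table has lost its lift-off door, which stands in the wooden rack. Lift the door out, hang it on the cabinet's two hinge pins in an open position (about square to the front), both sockets fully home, feeling for the pins gently because they are not exactly where they were meant to be and must not be forced; then swing the door shut against its rubber stops and let go. Leave the bric-a-brac around it where it stands.

Things in the scene. Friction and masses are not known exactly. Their poses are not given: they have to be found in the camera images.
- cabinet: Fixed blue open-fronted key cabinet, 100 mm deep (its x), 165 mm wide (y), 212 mm tall. Origin: centre of its underside, on the table; z up. The open front faces its own -x, 50 mm from the origin. Brass brackets at the front's -y end carry two upright pintles, one straight above the other; both stand rigid. The door pressing on cabinet or pintles with over 25 N counts as forcing.
- cabinet_front (a point): Centre of the cabinet's front plane, 106 mm up; axes as the cabinet's. Two rubber stops for the shut door stand 9 mm proud of this plane at its +y end (cabinet y = 77 mm, z = 60 and 160 mm).
- hinge_low (a point): Where the lower pintle's shoulder centre was meant to be: cabinet frame (-65, -78.5, 42) mm; axes as the cabinet's. The brackets were refitted by hand: the true hinge line (both pintles together, still vertical) may lie up to 6 mm off along the front (cabinet y, either way) and up to 3.5 mm off towards or away from the front (cabinet x). Find it by touch.
- hinge_up (a point): The same for the upper pintle: cabinet frame (-65, -78.5, 150) mm, with the same unknown offset. Each pintle is 8 mm in diameter and rises 26 mm above its 16 mm wide shoulder (tips at z = 68 and 176 mm); its top 3 mm taper to a 5 mm flat tip.
- door_centre (a point): Centre of the loose door's panel: blue, white trim, 140 mm wide, 190 mm tall, 12 mm thick, 0.2 to 0.45 kg, upright in the rack. x runs along the width from hinge edge to free edge, y out of the outside face (brass knob 23 mm proud at x = +54, z = -10 mm), z up. Pinch it across its thickness at the top edge. The sockets' axis is at x = -84 mm, y = 0. Lower edge 12 mm above the table, in the rack and when hung.
- door_edge (a point): Middle of the door's free edge: 70 mm along x from door_centre, 154 mm from the hinge axis; axes as the door's. Door shut: x axis along the cabinet's +y, outside face to the cabinet's -x, this point 15 mm before the front (cabinet x = -65 mm). Open square: x axis along the cabinet's -x, outside face to the cabinet's -y.
- socket_low (a point): Centre of the lower mouth of the lower brass socket tube on the door: upright tube, 21 mm outside diameter, 10 mm bore right through, 22 mm long; at door_centre + (-84, 0, -65) mm in door axes. Fully home, this mouth rests on the lower pintle's shoulder and 4 mm of pintle shows above the tube.
- socket_up (a point): The same for the upper socket tube, at door_centre + (-84, 0, +43) mm: 108 mm above socket_low.
- rack: Fixed wooden rack, 100 mm long (its x), 44 mm wide (y), 44 mm tall; origin: centre of its underside. A groove along x, 14 mm wide and 32 mm deep, holds the door's lower edge; lift the door straight up at least 40 mm to clear it.
- mug: White mug, 80 mm wide, 90 mm tall; loose bystander, leave it alone. Origin: centre of its underside.
- bowl: Brown bowl, 120 mm wide, 55 mm tall; loose bystander, leave it alone. Origin: centre of its underside.
- jam_jar: Glass jar with red lid, 60 mm wide, 100 mm tall; loose bystander, leave it alone. Origin: centre of its underside.
- candlestick: Brass candlestick, 72 mm wide, 112 mm tall; loose bystander, leave it alone. Origin: centre of its underside.
- tea_tin: Green tin, 68 mm wide, 85 mm tall; loose bystander, leave it alone. Origin: centre of its underside.
- vase: Green glass vase, 72 mm wide, 120 mm tall; loose bystander, leave it alone. Origin: centre of its underside.
- sugar_cup: Blue handleless cup, 72 mm wide, 60 mm tall; loose bystander, leave it alone. Origin: centre of its underside.
Things that resemble listed ones, but are neither listed nor needed, are in the scene too. Of the things that look like the part that bears door_centre, the middle-sized one is meant.

How it is judged:
By the outcome, as a careful person would: the job done as asked, in the order asked, and still so for the second after the job is handed in, with the robot touching nothing.
It also fails if it takes over 72 s, if anything falls off the work surface, if the arm or the gripper's body presses on something with over 40 N, if the wrist force passes 120 N, or if a joint passes its speed limit or range.

## Robot

A 6-joint arm with a two-finger parallel gripper is mounted at the origin on the work surface. World frame = base frame: x ahead of the robot, y to its left, z up, the work surface at z = 0. Lengths are in m, angles in degrees, forces in N, time in s.
With the tool pointing down it reaches from about 0.375 to 0.9 m from the base axis. Payload 3.1 kg.
Tool frame: the origin (TCP) lies midway between the tips of the shut fingers; the grasp point (between the pads) lies 19 mm behind it; z points along the fingers, x is the direction in which the jaws open and shut, and the axes are right-handed (so a half turn about z gives the same grasp; the last joint's range is limited). The gripper opens to 87 mm and grips with 3 to 60 N. Pads are 19 mm wide; open, the fingers measure 117 mm over their backs; the gripper's body (75 mm by 190 mm) begins 51 mm behind the grasp point.
Start: joints at [-74.284, 30.224, 82.088, -0, 67.689, -10.227], TCP at [0.273, -0.562, 0.223] pointing down, gripper open.
Joint ranges: [-176.69, 176.69], [-43.24, 126.21], [12.49, 139.97], [-82, 262], [0, 151.66], [-163.58, 163.58]. Speed limits (degrees/s): [159.86, 159.86, 180, 180, 180, 180].

## Interface

Orientations are given as [roll, pitch, yaw] about the fixed x, y, z axes, in that order (R = Rz(yaw) Ry(pitch) Rx(roll)).
In Python, from bench import bot gives the robot as it stands.
- The arm moves only by the tool step_arm, never from a script. Its argument "moves" is a list that holds one entry, the list of rows, each a list of 7 numbers: the shift along the tool's x, y, z in mm, then the turn, a rotation vector about the tool's x, y, z in rad, then the opening, from -1 (shut) to 1 (fully open). A call has 1 to 5 rows; each row shifts and turns the pose as measured when the row begins, along the tool's axes as they then stand; what a row does not reach is not made up. A row lasts 1/12 s, in which the tool goes at most 41.7 mm and 7.16 degrees, less where a joint would pass 70% of its speed; a pose out of reach is approached as far as the arm can. A call is refused whole if a number of a shift passes 41.7 or a number of a turn 0.125, either way. A call with a gripper value outside its range is refused whole. The fingers move at their own pace and stop on an object; "grip_force" is the grip in N (left out, the last holds). Time passes only in rows, so rows that do not move let the fingers close. It gives the time, the measured TCP pose, the force and the opening at its end, in the units of the state.
- bot.get_state(): the state, without advancing time (a new reading comes with each control period).
- bot.camera(name): name is "side" or "top" or "wrist"; returns a dict with "img" (480x640x3 uint8, blue, green, red), "camera_matrix" (3x3 intrinsics, pixels), "world_from_camera" (4x4, takes a point from camera to world coordinates); the wrist camera has in their place "tool_from_camera" (4x4, takes a point from camera to tool coordinates, whose origin is the TCP and whose axes are the tool frame's). Camera axes: x right, y down, z forward; pixel columns grow to the right and rows downward; lengths in m; the calibration is good to about 2 mm. A picture is of the moment at which its call begins: read the wrist's pose just before it. There is no depth.
- bot.hand_in(): hands the job in, once; it reports no verdict.
The state is a dict: "clock": time; "joint_pos": joint angles; "qd": joint speeds; "tau": joint torques, N m; "position": TCP position; "ee_rot": TCP orientation; "ft_force": force on the tool from outside, world axes, zero at the start; "torque": the same for the moment, N m; "width": finger opening in m.
Only numpy, scipy, OpenCV 4.12 (cv2) and the standard library are available. Lean on these libraries where they do the work, as an engineer would, in place of code of your own. Each camera call takes 0.05 s, during which the arm holds its last target.

## Working session

There is one attempt and no reset: what is moved stays moved. The work goes in short steps, Python scripts to look and compute and a tool call to move; the robot and the scene stay as the last step left them, time stands still between calls to the robot, and variables do not carry over. Pictures are saved under pics/ and viewed, and the job is handed in when it is done.

Besides the shell and the picture viewer there is one more tool, called after "Call:" as a command line: name --argument value ..., lists and objects as JSON in quotes. step_arm: Moves the arm, as the interface text tells. Its arguments: {"type":"object","properties":{"moves":{"type":"array","items":{"type":"array","items":{"type":"array","items":{"type":"number"}}}},"grip_force":{"type":"number"}},"required":["moves"]}

```bash
mkdir -p pics; ls
python3 - <<'E'
from bench import bot
import cv2
print(bot.get_state())
for n in ["side","top","wrist"]:
    c=bot.camera(n); cv2.imwrite(f"pics/{n}0.png",c["img"])
    print(n,c["camera_matrix"].tolist(),(c.get("world_from_camera") if n!="wrist" else c["tool_from_camera"]).tolist())
E
```

```text
pics
{'clock': 0.0, 'joint_pos': array([-7.42824451e+01,  3.02788324e+01,  8.21576610e+01, -9.72619249e-04,
        6.76912072e+01, -1.02281279e+01]), 'qd': array([-0.0263373 ,  0.06984211,  0.00690306,  0.00687091,  0.08567333,
        0.16277186]), 'tau': array([-1.83269374e-03, -4.40053010e+01, -1.76592582e+01,  6.31045480e-02,
        5.83075185e-02, -1.68101919e-04]), 'position': array([ 0.27325494, -0.56125872,  0.22156602]), 'ee_rot': array([-1.79978209e+02,  1.25830986e-01, -6.40539231e+01]), 'ft_force': array([ 0.0951942 , -0.60063516,  0.39915107]), 'torque': array([-0.00489417, -0.04041834, -0.02047046]), 'width': 0.08688512211264243}
side [[481.0801817815454, 0.0, 328.4553845400957], [0.0, 481.0801817815454, 245.13489622672043], [0.0, 0.0, 1.0]] [[-0.9124605909175656, -0.245846596954915, 0.32707051347997484, 0.1453083659750768], [-0.40889957543070604, 0.5766631147079622, -0.7072911630636284, 0.801028257935156], [-0.014724375537017866, -0.7791143066976752, -0.6267089355227399, 0.8367110551112842], [0.0, 0.0, 0.0, 1.0]]
top [[525.95536034462, 0.0, 316.66203173625337], [0.0, 525.95536034462, 239.42961400615368], [0.0, 0.0, 1.0]] [[-0.004482265196049516, -0.9859798850383805, 0.16680400354432193, 0.295680969799631], [-0.999592914209697, 0.009117760450697995, 0.027034650101840675, -0.03505602262810288], [-0.02817650014600023, -0.1666149235334745, -0.9856193748579909, 1.5037004284082582], [0.0, 0.0, 0.0, 1.0]]
wrist [[397.5119750556646, 0.0, 318.17645502985243], [0.0, 397.5119750556646, 242.61076943548204], [0.0, 0.0, 1.0]] [[0.999999642018342, -0.00045138045715172455, -0.0007156946753775169, 0.0002002976357607933], [0.0006110857291279853, 0.9703075796395738, 0.24187357744950447, -0.06527934383555892], [0.0005852669622644327, -0.24187392821400303, 0.9703075081194147, -0.16114099391004402], [0.0, 0.0, 0.0, 1.0]]
```

View pics/side0.png

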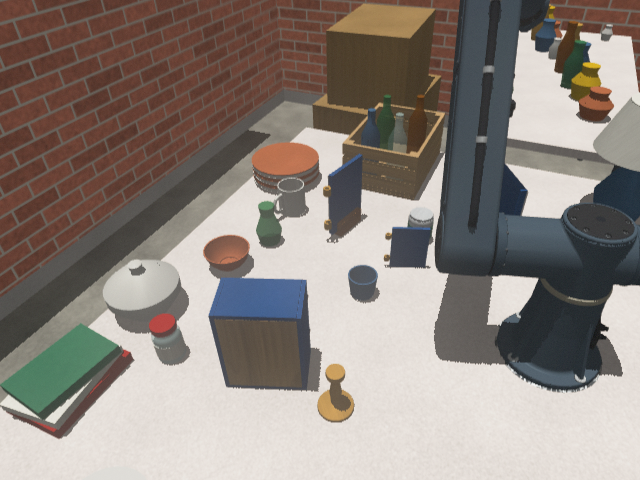

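View pics/top0.png

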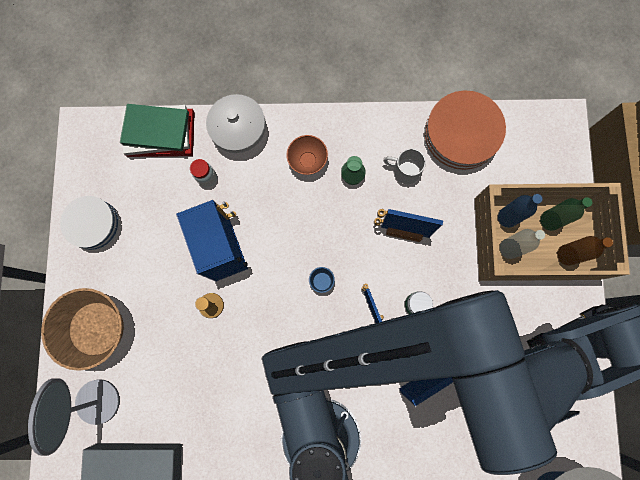

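View pics/wrist0.png

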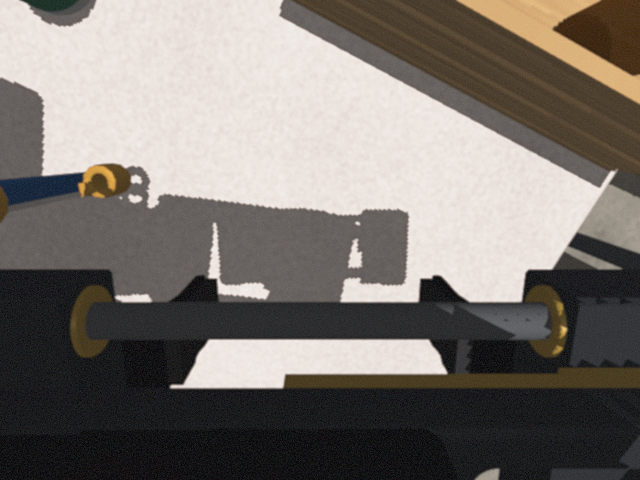

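Side and top views show the cabinet (top image, about 212,240, brass brackets near 228,210), a door in the rack at (410,222), a small decoy at (372,302) and a third door partly hidden at (430,388). I'll enlarge the relevant regions.

Run:
```python
import cv2
t=cv2.imread("pics/top0.png"); s=cv2.imread("pics/side0.png")
a=cv2.resize(t[190:290,165:265],(500,500),interpolation=cv2.INTER_CUBIC)
b=cv2.resize(t[190:260,360:460],(800,560),interpolation=cv2.INTER_CUBIC)
c=cv2.resize(s[140:270,300:440],(700,650)[:2],interpolation=cv2.INTER_CUBIC)[:600]
cv2.imwrite("pics/a.png",a);cv2.imwrite("pics/b.png",b);cv2.imwrite("pics/c.png",c)
```

```text
(no output)
```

View pics/a.png

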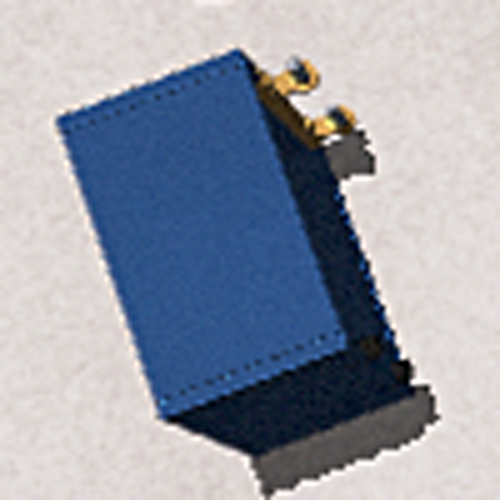

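View pics/b.png

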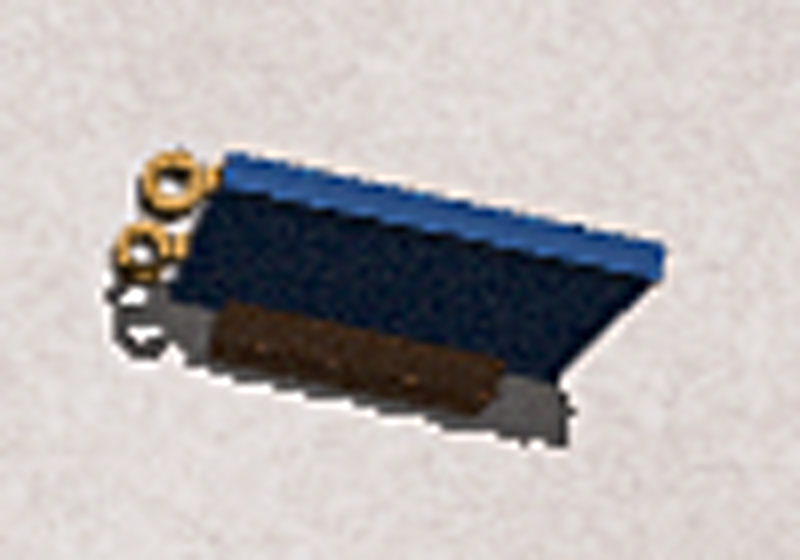

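View pics/c.png

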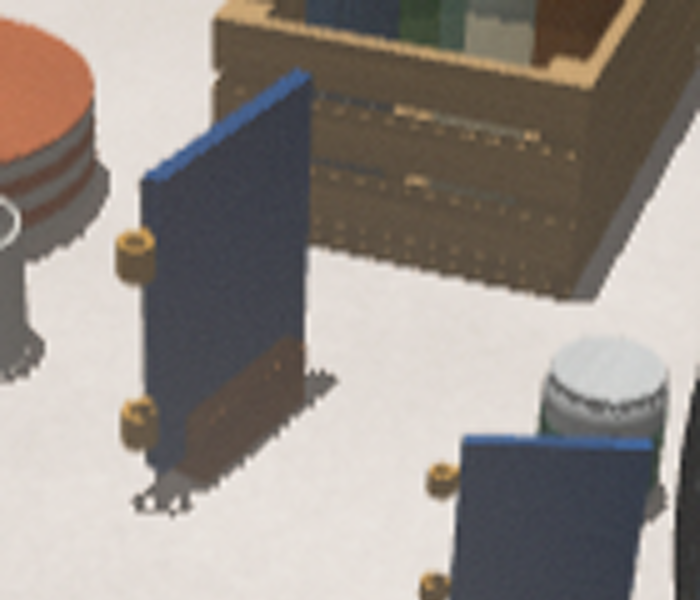

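```bash
cat > h.py <<'E'
import numpy as np, cv2
from scipy.spatial.transform import Rotation as R
K={'side':np.array([[481.0801817815454,0,328.4553845400957],[0,481.0801817815454,245.13489622672043],[0,0,1]]),
'top':np.array([[525.95536034462,0,316.66203173625337],[0,525.95536034462,239.42961400615368],[0,0,1]]),
'wrist':np.array([[397.5119750556646,0,318.17645502985243],[0,397.5119750556646,242.61076943548204],[0,0,1]])}
T={'side':np.array([[-0.9124605909175656,-0.245846596954915,0.32707051347997484,0.1453083659750768],[-0.40889957543070604,0.5766631147079622,-0.7072911630636284,0.801028257935156],[-0.014724375537017866,-0.7791143066976752,-0.6267089355227399,0.8367110551112842],[0,0,0,1]]),
'top':np.array([[-0.004482265196049516,-0.9859798850383805,0.16680400354432193,0.295680969799631],[-0.999592914209697,0.009117760450697995,0.027034650101840675,-0.03505602262810288],[-0.02817650014600023,-0.1666149235334745,-0.9856193748579909,1.5037004284082582],[0,0,0,1]])}
TC=np.array([[0.999999642018342,-0.00045138045715172455,-0.0007156946753775169,0.0002002976357607933],[0.0006110857291279853,0.9703075796395738,0.24187357744950447,-0.06527934383555892],[0.0005852669622644327,-0.24187392821400303,0.9703075081194147,-0.16114099391004402],[0,0,0,1]])
def pose(st):
    M=np.eye(4);M[:3,:3]=R.from_euler('xyz',st['ee_rot'],degrees=True).as_matrix();M[:3,3]=st['position'];return M
def wcam(st): return pose(st)@TC
def onz(cam,px,z,Tm=None):
    Tm=T[cam] if Tm is None else Tm
    d=Tm[:3,:3]@np.linalg.inv(K[cam])@[px[0],px[1],1]; o=Tm[:3,3]
    return o+d*(z-o[2])/d[2]
def proj(cam,p,Tm=None):
    Tm=T[cam] if Tm is None else Tm
    q=np.linalg.inv(Tm)@[*p,1]; u=K[cam]@q[:3]; return u[:2]/u[2]
def goto(p,rpy,st):
    "remaining tool-frame shift mm and rotvec"
    M=pose(st); d=M[:3,:3].T@(np.array(p)-M[:3,3])*1000
    r=(R.from_matrix(M[:3,:3]).inv()*R.from_euler('xyz',rpy,degrees=True)).as_rotvec()
    return d.round(1),r.round(4)
E
python3 - <<'E'
from h import *
def u(x,y,s,ox,oy): return ((x+.5)/s-.5+ox,(y+.5)/s-.5+oy)
P=lambda *a:onz('top',u(*a[:2],8,360,190),a[2])
h=P(224,172,.202);f=P(662,263,.202)
su=P(172,183,.172);sl=P(142,251,.064)
d=f-h;print('door h,f',h.round(4),f.round(4),'len',np.linalg.norm(d),'yaw',np.degrees(np.arctan2(d[1],d[0])),'c',((h+f)/2).round(4))
print('sock',su.round(4),sl.round(4),'dist to centre',np.linalg.norm((su-(h+f)/2)[:2]),np.linalg.norm((sl-(h+f)/2)[:2]))
Q=lambda x,y,z:onz('top',u(x,y,5,165,190),z)
c=[Q(*p,.212) for p in [(238,50),(60,120),(160,415),(345,347)]]
print('cab',[x.round(4) for x in c],[np.linalg.norm(c[i]-c[i-3]) for i in range(4)])
y=c[3]-c[0];y2=c[2]-c[1];print('yaw of y',np.degrees(np.arctan2(y[1],y[0])),np.degrees(np.arctan2(y2[1],y2[0])))
x=c[1]-c[0];x2=c[2]-c[3];print('yaw of x',np.degrees(np.arctan2(x[1],x[0])),np.degrees(np.arctan2(x2[1],x2[0])),'c',np.mean(c,0).round(4))
for n,p,z in [('big door',(430,380),.1),('vase',(353,162),.12),('mug',(410,165),.09),('bowl',(307,153),.055),('jar',(201,168),.1),('sugar',(321,280),.06),('candle',(208,303),.1)]:
  print(n,onz('top',p,z).round(3))
E
```

```text
door h,f [ 0.5869 -0.1787  0.202 ] [ 0.5563 -0.3147  0.202 ] len 0.13943842380912894 yaw -102.70566694801796 c [ 0.5716 -0.2467  0.202 ]
sock [ 0.5902 -0.1652  0.172 ] [ 0.59   -0.1648  0.064 ] dist to centre 0.08361816410901725 0.08401565377695609
cab [array([0.6193, 0.2652, 0.212 ]), array([0.5839, 0.3548, 0.212 ]), array([0.4336, 0.2988, 0.212 ]), array([0.4668, 0.2073, 0.212 ])] [np.float64(0.0963778400893225), np.float64(0.16044473564731826), np.float64(0.09737416008593267), np.float64(0.16309284891410222)]
yaw of y -159.19414197618772 -159.54914323553118
yaw of x 111.5436741938 109.97609139579811 c [0.5259 0.2815 0.212 ]
big door [ 0.163 -0.287  0.1  ]
vase [ 0.743 -0.097  0.12 ]
mug [ 0.742 -0.257  0.09 ]
bowl [0.793 0.031 0.055]
jar [0.738 0.325 0.1  ]
sugar [ 0.427 -0.007  0.06 ]
candle [0.364 0.294 0.1  ]
```

Run:
```python
from h import *
c=np.array([.5259,.2815]);a=np.radians(110.6);Rm=np.array([[np.cos(a),-np.sin(a)],[np.sin(a),np.cos(a)]])
h=c+Rm@[-.065,-.0785];print(h)
t=cv2.imread("pics/top0.png")
big=cv2.resize(t[195:225,200:245],None,fx=16,fy=16,interpolation=cv2.INTER_CUBIC)
for z,col in [(.042,(0,0,255)),(.068,(0,255,0)),(.150,(255,0,255)),(.176,(255,255,0))]:
    p=proj('top',[*h,z]);print(z,p.round(2))
    cv2.circle(big,tuple(int(v) for v in ((p-[200,195]+.5)*16)),4,col,-1)
cv2.imwrite("pics/d.png",big)
```

```text
[0.62225038 0.2482757 ]
0.042 [231.44 212.88]
0.068 [229.7  210.87]
0.15 [223.8  204.08]
0.176 [221.78 201.75]
```

View pics/d.png

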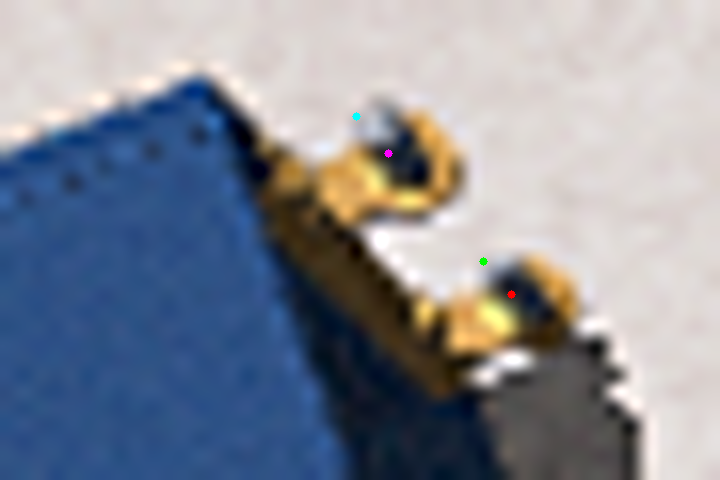

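Run:
```python
from h import *
from bench import bot
st=bot.get_state()
print(goto([.273,-.561,.33],[180,0,-64],st)); print(goto([.5716,-.2467,.33],[180,0,-12.7],st))
```

```text
(array([-7.000e-01,  1.000e-01, -1.082e+02]), array([-0.0003,  0.0017, -0.0009]))
(array([-152.7, -406. , -107.8]), array([-0.001 ,  0.0014, -0.8963]))
```

Call:
step_arm --moves '[[[0, 0, -36, 0, 0, 0, 1], [0, 0, -36, 0, 0, 0, 1], [0, 0, -30, 0, 0, 0, 1]]]'

```text
clock: 0.4
position: [0.2715, -0.556, 0.3158]
ee_rot: [-179.7, 1.5, -64.1]
ft_force: [0.7, -0.2, 0.9]
width: 0.0871
```

```bash
cat >> h.py <<'E'
def plan(p,rpy,n,grip=1,show=5,st=None):
    "straight path split in n rows; prints the rows in tool frame"
    if st is None:
        from bench import bot; st=bot.get_state()
    M=pose(st); R0=R.from_matrix(M[:3,:3]); D=(np.array(p)-M[:3,3])*1000
    rv=(R0.inv()*R.from_euler('xyz',rpy,degrees=True)).as_rotvec()
    print('t',round(st['clock'],2),'pos',st['position'].round(4),'rpy',st['ee_rot'].round(2),'F',st['ft_force'].round(1),'T',st['torque'].round(2),'w',round(st['width'],4))
    print('dist',D.round(1),'rv',rv.round(3))
    for i in range(min(n,show)):
        Ri=R0*R.from_rotvec(rv*i/n)
        print([*(Ri.inv().apply(D/n)).round(1).tolist(),*(rv/n).round(3).tolist(),grip])
E
python3 -c "
from h import *
plan([.5716,-.2467,.33],[180,0,-12.7],11)"
```

```text
t 0.4 pos [ 0.2715 -0.556   0.3158] rpy [-179.73    1.51  -64.07] F [ 0.7 -0.2  0.9] T [-0.03  0.02  0.04] w 0.0871
dist [300.1 309.3  14.2] rv [-0.016  0.023 -0.897]
[-13.4, -36.8, -0.8, -0.001, 0.002, -0.082, 1]
[-10.3, -37.8, -0.8, -0.001, 0.002, -0.082, 1]
[-7.2, -38.5, -0.9, -0.001, 0.002, -0.082, 1]
[-4.1, -39.0, -1.0, -0.001, 0.002, -0.082, 1]
[-0.9, -39.2, -1.0, -0.001, 0.002, -0.082, 1]
```

Call:
step_arm --moves '[[[-13, -37, -1, 0, 0.002, -0.082, 1], [-10, -38, -1, 0, 0.002, -0.082, 1], [-7, -38, -1, 0, 0.002, -0.082, 1], [-4, -39, -1, 0, 0.002, -0.082, 1], [-1, -39, -1, 0, 0.002, -0.082, 1]]]'

```text
clock: 0.82
position: [0.4074, -0.4235, 0.3297]
ee_rot: [-180.0, -0.2, -40.5]
ft_force: [-0.6, 0.5, 0.2]
width: 0.0875
```

```bash
python3 -c "
from h import *
plan([.5716,-.2467,.33],[180,0,-12.7],6)"
```

```text
t 0.82 pos [ 0.4074 -0.4235  0.3297] rpy [-179.99   -0.22  -40.46] F [-0.6  0.5  0.2] T [-0.04 -0.08  0.04] w 0.0875
dist [164.2 176.8   0.3] rv [ 0.001 -0.004 -0.484]
[1.7, -40.2, -0.0, 0.0, -0.001, -0.081, 1]
[4.9, -39.9, -0.0, 0.0, -0.001, -0.081, 1]
[8.1, -39.4, -0.0, 0.0, -0.001, -0.081, 1]
[11.3, -38.6, -0.0, 0.0, -0.001, -0.081, 1]
[14.4, -37.6, -0.0, 0.0, -0.001, -0.081, 1]
```

Call:
step_arm --moves '[[[2, -40, 0, 0, 0, -0.081, 1], [5, -40, 0, 0, 0, -0.081, 1], [8, -39, 0, 0, 0, -0.081, 1], [11, -38, 0, 0, 0, -0.081, 1], [14, -37, 0, 0, 0, -0.081, 1]]]'

```text
clock: 1.23
position: [0.5462, -0.2682, 0.3292]
ee_rot: [179.9, -0.1, -16.2]
ft_force: [0.7, -0.5, -0.0]
width: 0.0872
```

Call:
step_arm --moves '[[[17, -35, 0, 0, 0, -0.08, 1], [0, 0, 0, 0, 0, 0, 1], [0, 0, 0, 0, 0, 0, 1]]]'

```text
clock: 1.48
position: [0.5777, -0.2292, 0.3279]
ee_rot: [-179.8, -0.1, -10.6]
ft_force: [-0.1, -0.1, -0.5]
width: 0.0873
```

```bash
python3 -c "
from h import *
plan([.5716,-.2467,.33],[180,0,-12.7],1)
from bench import bot
cv2.imwrite('pics/w1.png',bot.camera('wrist')['img'])
cv2.imwrite('pics/t1.png',bot.camera('top')['img'])
"
```

```text
t 1.48 pos [ 0.5777 -0.2292  0.3279] rpy [-1.7984e+02 -1.2000e-01 -1.0580e+01] F [-0.1 -0.1 -0.5] T [-0.07 -0.07 -0.  ] w 0.0873
dist [ -6.1 -17.5   2.1] rv [-0.003 -0.002  0.037]
[-2.8, 18.3, -2.2, -0.003, -0.002, 0.037, 1]
```

View pics/w1.png

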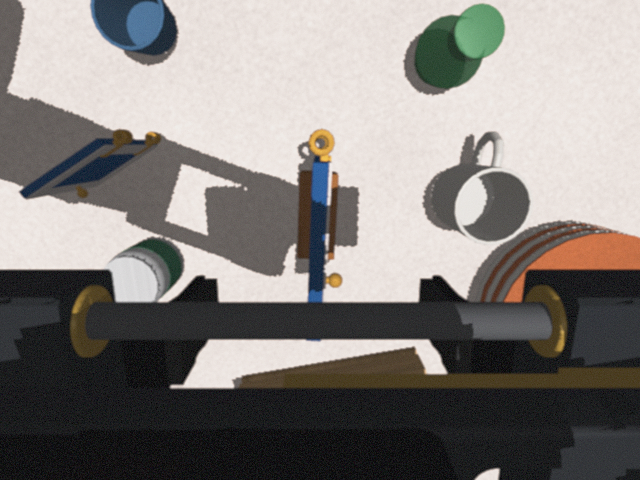

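View pics/t1.png

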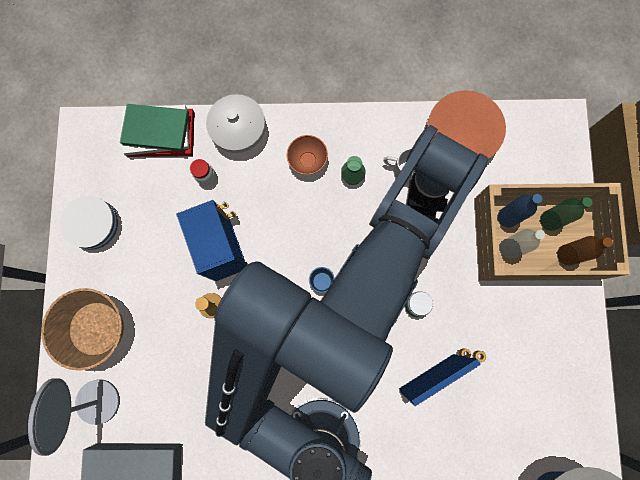

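Run:
```python
from h import *
from bench import bot
st=bot.get_state();W=wcam(st)
w=cv2.imread('pics/w1.png'); cv2.imwrite('pics/w1c.png',cv2.resize(w[120:360,270:370],None,fx=2.5,fy=2.5,interpolation=cv2.INTER_CUBIC))
g=cv2.inRange(cv2.cvtColor(w,cv2.COLOR_BGR2HSV),(105,150,120),(120,255,255))
for r in [165,180,200,220,240,260,280,295]:
    c=np.where(g[r,290:350])[0]+290; print(r,c.min() if len(c) else None,c.max() if len(c) else None)
print(onz('wrist',(321,142.5),.172,W))
```

```text
165 314 327
180 313 326
200 315 325
220 None None
240 None None
260 None None
280 None None
295 309 320
[ 0.59177467 -0.16547382  0.172     ]
```

View pics/w1c.png

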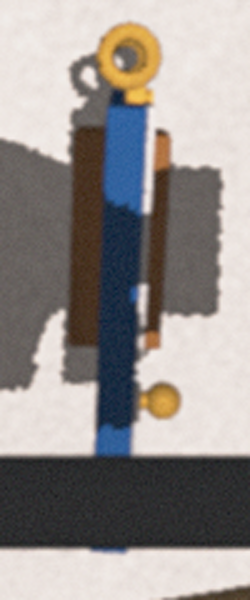

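Run:
```python
from h import *
from bench import bot
st=bot.get_state();W=wcam(st)
a=onz('wrist',(320.6,165),.202,W);b=onz('wrist',(314.8,295),.202,W)
d=b-a;print(a,b,np.degrees(np.arctan2(d[1],d[0])))
yaw=np.degrees(np.arctan2(d[1],d[0]));u=d/np.linalg.norm(d)
print('centre from socket+84', onz('wrist',(321,142.5),.172,W)[:2]+.084*u[:2], 'line at y=-.2467', a+(b-a)*(-.2467-a[1])/d[1])
plan([.5722,-.2467,.21],[180,0,-12.9],4)
```

```text
[ 0.58834321 -0.18076786  0.202     ] [ 0.56572968 -0.27646611  0.202     ] -103.29513806009108
centre from socket+84 [ 0.57245742 -0.24722248] line at y=-.2467 [ 0.57276342 -0.2467      0.202     ]
t 1.58 pos [ 0.5769 -0.2304  0.3279] rpy [-1.7981e+02 -1.2000e-01 -1.0740e+01] F [-0.9 -0.2 -0.3] T [-0.04 -0.09 -0.06] w 0.0869
dist [  -4.7  -16.3 -117.9] rv [-0.003 -0.002  0.038]
[-0.5, 4.3, 29.5, -0.001, -0.001, 0.009, 1]
[-0.4, 4.3, 29.5, -0.001, -0.001, 0.009, 1]
[-0.3, 4.3, 29.5, -0.001, -0.001, 0.009, 1]
[-0.3, 4.3, 29.5, -0.001, -0.001, 0.009, 1]
```

Call:
step_arm --moves '[[[0, 4, 29, 0, 0, 0.009, 1], [0, 4, 29, 0, 0, 0.009, 1], [0, 4, 29, 0, 0, 0.009, 1], [0, 4, 20, 0, 0, 0.009, 1], [0, 0, 0, 0, 0, 0, 1]]]'

```text
clock: 2.0
position: [0.5713, -0.2549, 0.2208]
ee_rot: [179.9, -0.5, -13.6]
ft_force: [-1.3, 1.2, 0.0]
width: 0.087
```

```bash
python3 -c "
from h import *
plan([.5723,-.2469,.171],[180,0,-13],3)"
```

```text
t 2.0 pos [ 0.5713 -0.2549  0.2208] rpy [179.9   -0.51 -13.59] F [-1.3  1.2  0. ] T [ 0.05 -0.09 -0.02] w 0.087
dist [  1.    8.  -49.8] rv [ 0.002 -0.009 -0.01 ]
[-0.4, -2.7, 16.6, 0.001, -0.003, -0.003, 1]
[-0.4, -2.7, 16.6, 0.001, -0.003, -0.003, 1]
[-0.3, -2.7, 16.6, 0.001, -0.003, -0.003, 1]
```

Call:
step_arm --moves '[[[0, -2, 17, 0, -0.003, -0.003, 1], [0, -2, 17, 0, -0.003, -0.003, 1], [0, -1, 15, 0, -0.003, 0, 1], [0, 0, 0, 0, 0, 0, 1], [0, 0, 0, 0, 0, 0, 1]]]'

```text
clock: 2.42
position: [0.5699, -0.2586, 0.1741]
ee_rot: [179.8, -0.1, -14.0]
ft_force: [0.1, -0.7, -0.6]
width: 0.0871
```

```bash
python3 -c "
from h import *
plan([.5723,-.2469,.171],[180,0,-13],1)"
```

```text
t 2.42 pos [ 0.5699 -0.2586  0.1741] rpy [ 1.7977e+02 -1.2000e-01 -1.3970e+01] F [ 0.1 -0.7 -0.6] T [-0.   -0.06  0.01] w 0.0871
dist [ 2.4 11.7 -3.1] rv [ 0.004 -0.002 -0.017]
[-0.5, -11.9, 3.0, 0.004, -0.002, -0.017, 1]
```

Call:
step_arm --moves '[[[0, -12, 3, 0.004, 0, -0.016, 1], [0, 0, 0, 0, 0, 0, 1], [0, 0, 0, 0, 0, 0, 1]]]'

```text
clock: 2.67
position: [0.574, -0.2486, 0.1749]
ee_rot: [179.9, -0.4, -13.1]
ft_force: [0.7, -0.3, -0.2]
width: 0.0871
```

```bash
python3 -c "
from h import *
plan([.5723,-.2469,.171],[180,0,-13],1)
from bench import bot
cv2.imwrite('pics/w2.png',bot.camera('wrist')['img'])
cv2.imwrite('pics/s2.png',bot.camera('side')['img'])"
```

```text
t 2.67 pos [ 0.574  -0.2486  0.1749] rpy [179.91  -0.44 -13.13] F [ 0.7 -0.3 -0.2] T [-0.   -0.09  0.04] w 0.0871
dist [-1.7  1.7 -3.9] rv [ 0.002 -0.008 -0.002]
[-2.1, -1.3, 3.8, 0.002, -0.008, -0.002, 1]
```

View pics/w2.png

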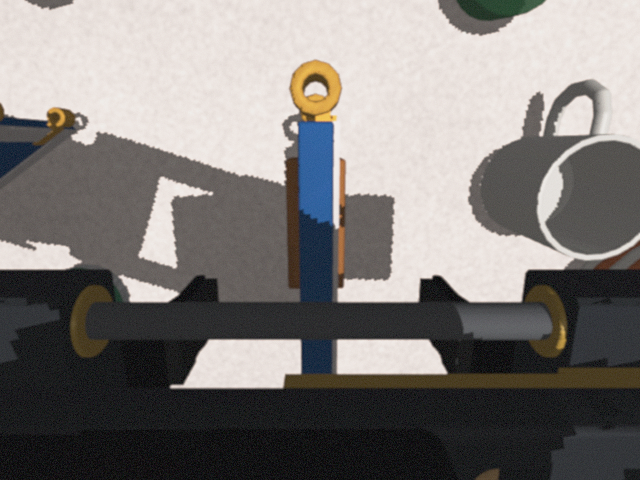

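The door lies between the fingers, its top edge vertical at columns 300–335, centred. Settle, then close.

Call:
step_arm --moves '[[[-1, -1, 5, 0.002, -0.006, 0, 1], [0, 0, 0, 0, 0, 0, 0], [0, 0, 0, 0, 0, 0, -1], [0, 0, 0, 0, 0, 0, -1], [0, 0, 0, 0, 0, 0, -1]]]' --grip_force 20

```text
clock: 3.18
position: [0.5738, -0.247, 0.1706]
ee_rot: [180.0, -0.2, -13.1]
ft_force: [0.1, 0.4, 0.6]
width: 0.0682
```

Call:
step_arm --moves '[[[0, 0, 0, 0, 0, 0, -1], [0, 0, 0, 0, 0, 0, -1], [0, 0, 0, 0, 0, 0, -1]]]' --grip_force 40

```text
clock: 3.43
position: [0.5738, -0.2471, 0.1704]
ee_rot: [180.0, -0.1, -13.1]
ft_force: [-1.0, 0.1, -0.1]
width: 0.0488
```

```bash
python3 -c "
from h import *
plan([.5723,-.2469,.171],[180,0,-13],1)"
```

```text
t 3.43 pos [ 0.5738 -0.2471  0.1704] rpy [ 1.800e+02 -1.500e-01 -1.308e+01] F [-1.   0.1 -0.1] T [ 0.01 -0.05  0.03] w 0.0488
dist [-1.5  0.2  0.6] rv [ 0.    -0.003 -0.001]
[-1.5, 0.2, -0.6, 0.0, -0.003, -0.001, 1]
```

Call:
step_arm --moves '[[[0, 0, 0, 0, 0, 0, -1], [0, 0, 0, 0, 0, 0, -1], [0, 0, 0, 0, 0, 0, -1], [0, 0, 0, 0, 0, 0, -1], [0, 0, 0, 0, 0, 0, -1]]]' --grip_force 30

```text
clock: 3.85
position: [0.5737, -0.2472, 0.1704]
ee_rot: [180.0, -0.1, -13.1]
ft_force: [0.3, 0.8, -0.0]
width: 0.015
```

Call:
step_arm --moves '[[[0, 0, 0, 0, 0, 0, -1], [0, 0, 0, 0, 0, 0, -1], [0, 0, 0, 0, 0, 0, -1]]]' --grip_force 40

```text
clock: 4.1
position: [0.5734, -0.2471, 0.1704]
ee_rot: [180.0, -0.1, -13.1]
ft_force: [-0.4, 0.4, 0.5]
width: 0.0114
```

Call:
step_arm --moves '[[[0, 0, -10, 0, 0, 0, -1], [0, 0, -15, 0, 0, 0, -1], [0, 0, -20, 0, 0, 0, -1], [0, 0, -20, 0, 0, 0, -1]]]'

```text
clock: 4.43
position: [0.5717, -0.2454, 0.2318]
ee_rot: [-179.7, 0.4, -13.1]
ft_force: [0.5, -0.9, -3.0]
width: 0.0116
```

```bash
python3 -c "
from h import *
plan([.5723,-.2469,.171],[180,0,-13],1)"
```

```text
t 4.43 pos [ 0.5717 -0.2454  0.2318] rpy [-179.72    0.38  -13.11] F [ 0.5 -0.9 -3. ] T [-0.07 -0.08  0.01] w 0.0116
dist [  0.6  -1.5 -60.8] rv [-0.005  0.007 -0.002]
[1.3, 1.6, 60.8, -0.005, 0.007, -0.002, 1]
```

```bash
python3 -c "
from h import *
plan([.6644,.1331,.25],[180,0,20.6],12)"
```

```text
t 4.43 pos [ 0.5717 -0.2454  0.2318] rpy [-179.72    0.38  -13.11] F [ 0.5 -0.9 -3. ] T [-0.07 -0.08  0.01] w 0.0116
dist [ 92.7 378.5  18.2] rv [-0.007  0.005 -0.588]
[0.4, -32.5, -1.4, -0.001, 0.0, -0.049, 1]
[2.0, -32.4, -1.4, -0.001, 0.0, -0.049, 1]
[3.5, -32.3, -1.4, -0.001, 0.0, -0.049, 1]
[5.1, -32.1, -1.4, -0.001, 0.0, -0.049, 1]
[6.7, -31.8, -1.4, -0.001, 0.0, -0.049, 1]
```

Call:
step_arm --moves '[[[0, -15, -8, 0, 0, -0.025, -1], [2, -28, -6, 0, 0, -0.049, -1], [3, -32, -4, 0, 0, -0.049, -1], [5, -32, -2, 0, 0, -0.049, -1], [6, -32, 0, 0, 0, -0.049, -1]]]'

```text
clock: 4.85
position: [0.6086, -0.1115, 0.2587]
ee_rot: [180.0, -0.1, -0.4]
ft_force: [-0.1, -0.3, -3.0]
width: 0.0118
```

```bash
python3 -c "
from h import *
plan([.6644,.1331,.25],[180,0,20.6],7)"
```

```text
t 4.85 pos [ 0.6086 -0.1115  0.2587] rpy [ 1.7998e+02 -1.3000e-01 -3.8000e-01] F [-0.1 -0.3 -3. ] T [-0.04 -0.15 -0.02] w 0.0118
dist [ 55.8 244.6  -8.7] rv [ 0.001 -0.002 -0.366]
[7.7, -35.0, 1.2, 0.0, -0.0, -0.052, 1]
[9.6, -34.5, 1.2, 0.0, -0.0, -0.052, 1]
[11.4, -34.0, 1.2, 0.0, -0.0, -0.052, 1]
[13.1, -33.4, 1.2, 0.0, -0.0, -0.052, 1]
[14.8, -32.6, 1.2, 0.0, -0.0, -0.052, 1]
```

Call:
step_arm --moves '[[[8, -33, 0, 0, 0, -0.052, -1], [9, -33, 0, 0, 0, -0.052, -1], [11, -32, 0, 0, 0, -0.052, -1], [12, -28, 0, 0, 0, -0.052, -1], [10, -22, 0, 0, 0, -0.045, -1]]]'

```text
clock: 5.27
position: [0.642, 0.0555, 0.2586]
ee_rot: [-179.7, 0.1, 15.2]
ft_force: [0.1, -0.2, -2.8]
width: 0.0118
```

```bash
python3 -c "
from h import *
plan([.6644,.1331,.223],[180,0,20.6],3)"
```

```text
t 5.27 pos [0.642  0.0555 0.2586] rpy [-1.7973e+02  7.0000e-02  1.5210e+01] F [ 0.1 -0.2 -2.8] T [ 0.01 -0.13  0.03] w 0.0118
dist [ 22.4  77.6 -35.6] rv [-0.005  0.001 -0.094]
[14.0, -22.9, 11.9, -0.002, 0.0, -0.031, 1]
[14.7, -22.5, 11.9, -0.002, 0.0, -0.031, 1]
[15.4, -22.1, 11.9, -0.002, 0.0, -0.031, 1]
```

Call:
step_arm --moves '[[[12, -22, 8, 0, 0, -0.03, -1], [13, -20, 10, 0, 0, -0.025, -1], [8, -12, 5, 0, 0, -0.015, -1], [0, 0, 0, 0, 0, 0, -1], [0, 0, 0, 0, 0, 0, -1]]]'

```text
clock: 5.68
position: [0.6542, 0.1329, 0.2337]
ee_rot: [-179.4, 0.3, 20.4]
ft_force: [0.0, -0.1, -2.7]
width: 0.0118
```

```bash
python3 -c "
from h import *
from bench import bot
plan([.6644,.1331,.223],[180,0,20.6],1)
cv2.imwrite('pics/w3.png',bot.camera('wrist')['img'])
cv2.imwrite('pics/s3.png',bot.camera('side')['img'])
plan([.6644,.1331,.223],[180,0,20.6],1)
"
```

```text
t 5.68 pos [0.6542 0.1329 0.2337] rpy [-179.36    0.26   20.37] F [ 0.  -0.1 -2.7] T [-0.05 -0.13  0.01] w 0.0118
dist [ 10.2   0.2 -10.7] rv [-0.011  0.005 -0.004]
[9.7, 3.4, 10.6, -0.011, 0.005, -0.004, 1]
t 5.78 pos [0.6544 0.1317 0.2341] rpy [-179.36    0.23   20.26] F [ 0.7 -0.3 -3.7] T [-0.06 -0.15  0.05] w 0.0115
dist [ 10.    1.4 -11.1] rv [-0.011  0.004 -0.006]
[9.9, 2.3, 11.0, -0.011, 0.004, -0.006, 1]
```

View pics/w3.png

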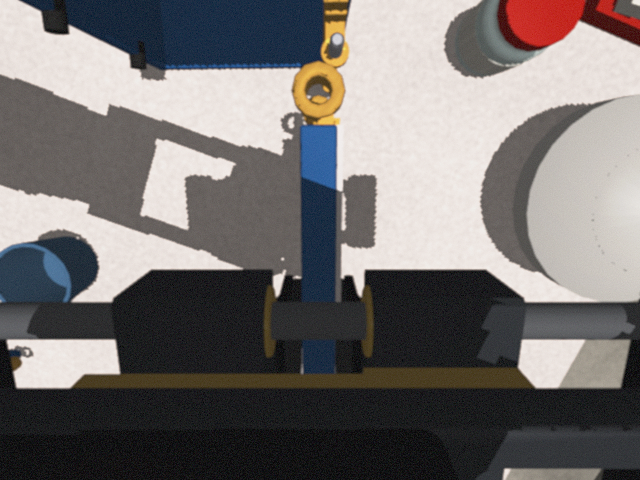

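View pics/s3.png

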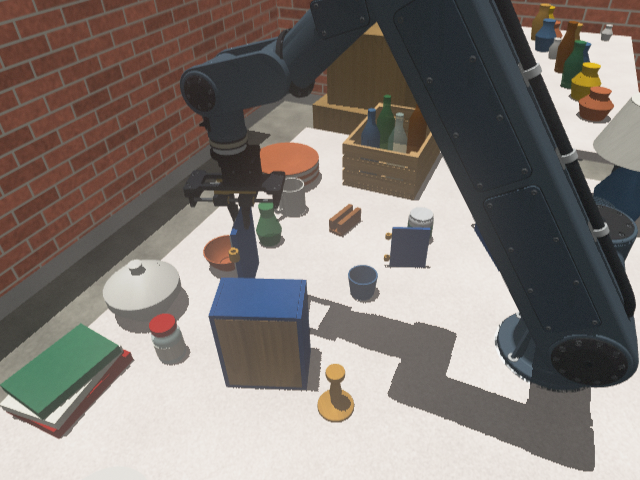

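Run:
```python
from h import *
st=dict(position=np.array([.6542,.1329,.2337]),ee_rot=np.array([-179.36,.26,20.37]))
W=wcam(st)
for z in (.042,.068,.15,.176): print(z,proj('wrist',[.6223,.2483,z],W).round(1),proj('wrist',[.6225,.2445,z],W).round(1))
w=cv2.imread('pics/w3.png'); cv2.imwrite('pics/w3c.png',cv2.resize(w[0:130,270:370],None,fx=6,fy=6,interpolation=cv2.INTER_CUBIC)[:600])
print(proj('wrist',[*(pose(st)@[0,-.084,0.171-0.172,1])[:3]],W))
```

```text
0.042 [331.5  79.3] [330.1  84. ]
0.068 [332.4  73.6] [330.9  78.7]
0.15 [336.7  47.3] [334.7  54.2]
0.176 [338.8  34.6] [336.5  42.4]
[317.86549208  92.68255249]
```

View pics/w3c.png

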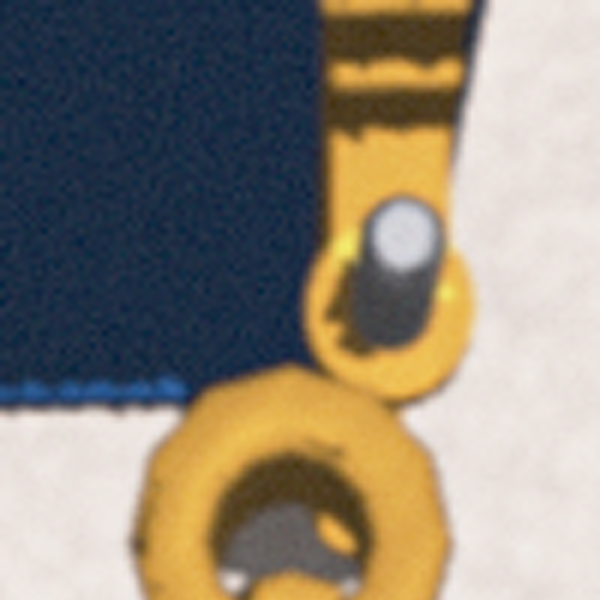

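Run:
```python
from h import *
st=dict(position=np.array([.6543,.1323,.2339]),ee_rot=np.array([-179.36,.25,20.3]))
W=wcam(st)
w=cv2.imread('pics/w3.png'); cv2.imwrite('pics/w3d.png',cv2.resize(w[50:130,280:360],None,fx=7,fy=7,interpolation=cv2.INTER_CUBIC))
pin=onz('wrist',(337,38.8),.176,W);base=onz('wrist',(270+395/6,308/6),.150,W)
so=onz('wrist',(319,90),.235,W);M=pose(st)
print('pin',pin,'shoulder',base,'sock',so,'sock exp',(M@[0,-.084,0,1])[:3])
Mi=np.linalg.inv(M)
print('pin in tool',(Mi@[*pin,1])*1000,'sock in tool',(Mi@[*so,1])*1000)
```

```text
pin [0.62237474 0.24565097 0.176     ] shoulder [0.62281338 0.24563392 0.15      ] sock [0.62520112 0.21222317 0.235     ] sock exp [0.62516306 0.21107918 0.23483826]
pin in tool [   9.63568831 -116.73303201   59.16609173 1000.        ] sock in tool [ 4.31877341e-01 -8.50614931e+01 -1.51778134e-01  1.00000000e+03]
```

View pics/w3d.png

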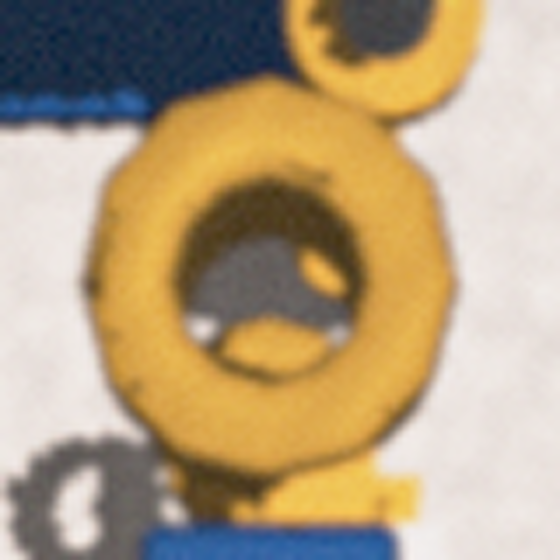

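```bash
python3 -c "
from h import *
plan([.6521,.1658,.212],[180,0,20.6],3)"
```

```text
t 5.78 pos [0.6544 0.1317 0.2341] rpy [-179.36    0.23   20.26] F [ 0.7 -0.3 -3.7] T [-0.06 -0.15  0.05] w 0.0115
dist [ -2.3  34.1 -22.1] rv [-0.011  0.004 -0.006]
[3.3, -10.8, 7.5, -0.004, 0.001, -0.002, 1]
[3.3, -10.9, 7.4, -0.004, 0.001, -0.002, 1]
[3.3, -10.9, 7.4, -0.004, 0.001, -0.002, 1]
```

Call:
step_arm --moves '[[[3, -11, 6, -0.004, 0.001, -0.002, -1], [3, -11, 6, -0.004, 0.001, -0.002, -1], [3, -8, 6, -0.003, 0.001, -0.002, -1], [0, 0, 0, 0, 0, 0, -1], [0, 0, 0, 0, 0, 0, -1]]]'

```text
clock: 6.2
position: [0.6521, 0.1625, 0.2157]
ee_rot: [179.9, 0.0, 20.3]
ft_force: [0.2, -0.1, -3.5]
width: 0.0113
```

```bash
python3 -c "
from h import *
plan([.6521,.1658,.212],[180,0,20.6],1)"
```

```text
t 6.2 pos [0.6521 0.1625 0.2157] rpy [179.89   0.    20.33] F [ 0.2 -0.1 -3.5] T [-0.03 -0.11  0.02] w 0.0113
dist [ 0.   3.3 -3.7] rv [ 0.002  0.    -0.005]
[1.2, -3.1, 3.7, 0.002, 0.0, -0.005, 1]
```

Call:
step_arm --moves '[[[1, -3, 4, 0.002, 0, -0.004, -1], [0, 0, 0, 0, 0, 0, -1], [0, 0, 0, 0, 0, 0, -1]]]'

```text
clock: 6.45
position: [0.6519, 0.1656, 0.2111]
ee_rot: [180.0, 0.0, 20.6]
ft_force: [-0.1, 0.1, -2.0]
width: 0.0116
```

```bash
python3 -c "
from h import *
from bench import bot
plan([.6521,.1658,.205],[180,0,20.6],1)
cv2.imwrite('pics/w4.png',bot.camera('wrist')['img'][0:160,260:380])
cv2.imwrite('pics/s4.png',bot.camera('side')['img'])
import cv2
cv2.imwrite('pics/w4.png',cv2.resize(cv2.imread('pics/w4.png'),None,fx=3.7,fy=3.7,interpolation=cv2.INTER_CUBIC))
cv2.imwrite('pics/s4c.png',cv2.resize(cv2.imread('pics/s4.png')[200:340,190:320],None,fx=4,fy=4,interpolation=cv2.INTER_CUBIC))
"
```

```text
t 6.45 pos [0.6519 0.1656 0.2111] rpy [1.800e+02 3.000e-02 2.058e+01] F [-0.1  0.1 -2. ] T [-0.02 -0.17 -0.04] w 0.0116
dist [ 0.2  0.2 -6.1] rv [ 0.  0. -0.]
[0.2, -0.1, 6.1, 0.0, 0.0, -0.0, 1]
```

View pics/w4.png

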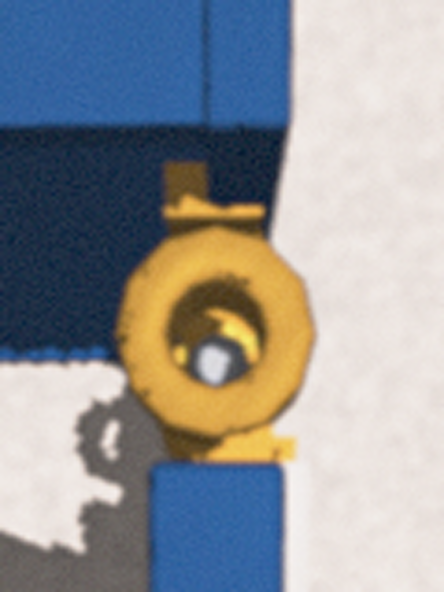

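View pics/s4c.png

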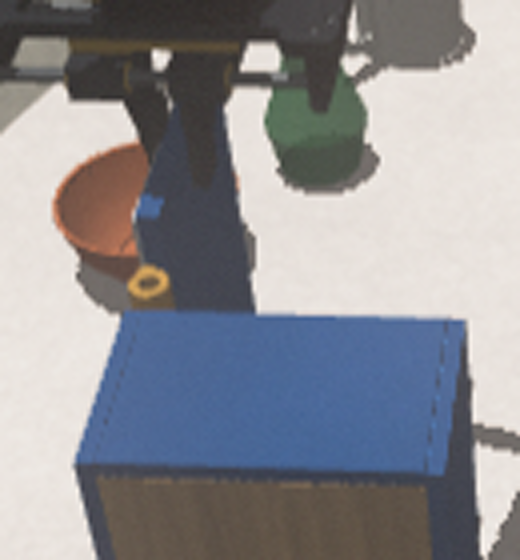

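The pin tip shows through the bore at (318.0, 97.7); bore top centre at (318.3, 89.9).

Run:
```python
from h import *
st=dict(position=np.array([.6519,.1656,.2111]),ee_rot=np.array([180,0.03,20.58]))
W=wcam(st);Mi=np.linalg.inv(pose(st))
for px,z in [((318,97.7),.176),((318.3,89.9),.2119)]:
    p=onz('wrist',px,z,W);print(p.round(4),((Mi@[*p,1])[:3]*1000).round(1))
```

```text
[0.6217 0.2461 0.176 ] [  0.  -86.   35.1]
[0.6222 0.2453 0.2119] [  0.2 -85.   -0.8]
```

Call:
step_arm --moves '[[[0, -1, 3, 0, 0, 0, -1], [0, 0, 3, 0, 0, 0, -1], [0, 0, 3, 0, 0, 0, -1], [0, 0, 2, 0, 0, 0, -1]]]'

```text
clock: 6.88
position: [0.6524, 0.1657, 0.2004]
ee_rot: [180.0, -0.1, 20.5]
ft_force: [-1.1, -0.6, -1.7]
width: 0.0116
```

```bash
python3 -c "
from h import *
plan([.6515,.1665,.195],[180,0,20.6],1)"
```

```text
t 6.88 pos [0.6524 0.1657 0.2004] rpy [ 1.7996e+02 -9.0000e-02  2.0490e+01] F [-1.1 -0.6 -1.7] T [ 0.01 -0.11 -0.  ] w 0.0116
dist [-0.9  0.8 -5.4] rv [ 0.001 -0.002 -0.002]
[-0.6, -1.1, 5.4, 0.001, -0.002, -0.002, 1]
```

Call:
step_arm --moves '[[[-0.5, -1, 1, 0, -0.002, -0.002, -1], [0, 0, 1.5, 0, 0, 0, -1], [0, 0, 1.5, 0, 0, 0, -1]]]'

```text
clock: 7.13
position: [0.6513, 0.1663, 0.1954]
ee_rot: [180.0, 0.1, 20.6]
ft_force: [-0.9, 0.6, -1.7]
width: 0.0118
```

```bash
python3 -c "
from h import *
from bench import bot
plan([.6515,.1665,.195],[180,0,20.6],1)
import cv2
cv2.imwrite('pics/w5.png',cv2.resize(bot.camera('wrist')['img'][40:160,260:380],None,fx=4,fy=4,interpolation=cv2.INTER_CUBIC))
"
```

```text
t 7.13 pos [0.6513 0.1663 0.1954] rpy [1.7997e+02 8.0000e-02 2.0600e+01] F [-0.9  0.6 -1.7] T [-0.01 -0.14 -0.01] w 0.0118
dist [ 0.2  0.2 -0.4] rv [0.001 0.001 0.   ]
[0.3, -0.1, 0.4, 0.001, 0.001, 0.0, 1]
```

View pics/w5.png

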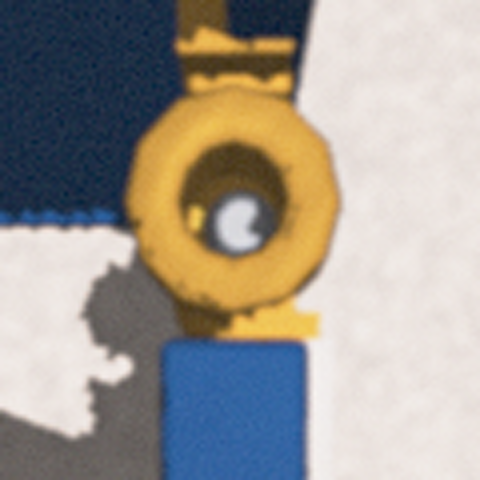

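Run:
```python
from h import *
st=dict(position=np.array([.6513,.1663,.1954]),ee_rot=np.array([179.97,0.08,20.6]))
W=wcam(st);Mi=np.linalg.inv(pose(st))
for px,z in [((260+242/4-.4,40+220/4-.4),.176),((260+235/4-.4,40+198/4-.4),.1962)]:
    p=onz('wrist',px,z,W);print(p.round(4),((Mi@[*p,1])[:3]*1000).round(1))
```

```text
[0.622  0.2467 0.176 ] [  0.9 -85.6  19.4]
[0.6215 0.2462 0.1962] [  0.2 -85.3  -0.8]
```

Call:
step_arm --moves '[[[0.7, -0.2, 0.5, 0, 0, 0, -1], [0, 0, 1.5, 0, 0, 0, -1], [0, 0, 1.5, 0, 0, 0, -1]]]'

```text
clock: 7.43
position: [0.652, 0.1668, 0.1915]
ee_rot: [180.0, 0.1, 20.6]
ft_force: [1.0, 0.4, -1.8]
width: 0.0119
```

```bash
python3 -c "
from h import *
plan([.652,.1667,.171],[180,0,20.6],1)"
```

```text
t 7.43 pos [0.652  0.1668 0.1915] rpy [1.7997e+02 8.0000e-02 2.0610e+01] F [ 1.   0.4 -1.8] T [ 0.01 -0.1  -0.  ] w 0.0119
dist [  0.   -0.1 -20.5] rv [0.    0.001 0.   ]
[0.0, 0.1, 20.5, 0.0, 0.001, 0.0, 1]
```

Call:
step_arm --moves '[[[0, 0, 1.5, 0, 0, 0, -1], [0, 0, 1.5, 0, 0, 0, -1], [0, 0, 1.5, 0, 0, 0, -1]]]'

```text
clock: 7.68
position: [0.6521, 0.1669, 0.1867]
ee_rot: [180.0, 0.1, 20.6]
ft_force: [0.1, -0.7, -2.4]
width: 0.0117
```

```bash
python3 -c "
from h import *
plan([.652,.1667,.171],[180,0,20.6],1)"
```

```text
t 7.68 pos [0.6521 0.1669 0.1867] rpy [1.7996e+02 6.0000e-02 2.0610e+01] F [ 0.1 -0.7 -2.4] T [ 0.04 -0.08  0.03] w 0.0117
dist [ -0.1  -0.2 -15.7] rv [0.001 0.001 0.   ]
[-0.2, 0.1, 15.7, 0.001, 0.001, 0.0, 1]
```

Call:
step_arm --moves '[[[0, 0, 1.5, 0, 0, 0, -1], [0, 0, 1.5, 0, 0, 0, -1], [0, 0, 1.5, 0, 0, 0, -1]]]'

```text
clock: 7.93
position: [0.6521, 0.1669, 0.1817]
ee_rot: [180.0, 0.1, 20.6]
ft_force: [-0.6, 0.1, -2.5]
width: 0.0118
```

Call:
step_arm --moves '[[[0, 0, 1.5, 0, 0, 0, -1], [0, 0, 1.5, 0, 0, 0, -1]]]'

```text
clock: 8.1
position: [0.6521, 0.1669, 0.1783]
ee_rot: [180.0, 0.1, 20.6]
ft_force: [-0.1, 0.0, -1.6]
width: 0.0117
```

```bash
python3 -c "
from h import *
plan([.652,.1667,.171],[180,0,20.6],1)"
```

```text
t 8.1 pos [0.6521 0.1669 0.1783] rpy [1.7997e+02 6.0000e-02 2.0610e+01] F [-0.1  0.  -1.6] T [ 0.05 -0.19 -0.  ] w 0.0117
dist [-0.1 -0.2 -7.3] rv [0.001 0.001 0.   ]
[-0.1, 0.1, 7.3, 0.001, 0.001, 0.0, 1]
```

Call:
step_arm --moves '[[[0, 0, 1.2, 0, 0, 0, -1], [0, 0, 1.2, 0, 0, 0, -1]]]'

```text
clock: 8.27
position: [0.652, 0.1668, 0.1755]
ee_rot: [180.0, 0.1, 20.6]
ft_force: [-0.5, -0.3, -2.8]
width: 0.0114
```

Call:
step_arm --moves '[[[0, 0, 1, 0, 0, 0, -1], [0, 0, 1, 0, 0, 0, -1]]]'

```text
clock: 8.43
position: [0.652, 0.1668, 0.1733]
ee_rot: [180.0, 0.1, 20.6]
ft_force: [-0.2, -1.1, -2.6]
width: 0.0116
```

Call:
step_arm --moves '[[[0, 0, 1, 0, 0, 0, -1]]]'

```text
clock: 8.52
position: [0.652, 0.1668, 0.1722]
ee_rot: [180.0, 0.1, 20.6]
ft_force: [0.1, 0.5, -2.0]
width: 0.0117
```

Call:
step_arm --moves '[[[0, 0, 0.8, 0, 0, 0, -1]]]'

```text
clock: 8.6
position: [0.652, 0.1668, 0.1713]
ee_rot: [180.0, 0.1, 20.6]
ft_force: [-0.9, 0.1, -2.7]
width: 0.0115
```

Call:
step_arm --moves '[[[0, 0, 0.8, 0, 0, 0, -1]]]'

```text
clock: 8.68
position: [0.6521, 0.1668, 0.1704]
ee_rot: [180.0, 0.1, 20.6]
ft_force: [-0.4, -0.3, -0.4]
width: 0.0119
```

Call:
step_arm --moves '[[[0, 0, 0.8, 0, 0, 0, -1]]]'

```text
clock: 8.77
position: [0.6524, 0.1668, 0.1701]
ee_rot: [179.9, 0.0, 20.6]
ft_force: [-0.6, -0.9, 2.4]
width: 0.0115
```

Call:
step_arm --moves '[[[0, 0, 0, 0, 0, 0, 0], [0, 0, 0, 0, 0, 0, 0], [0, 0, 0, 0, 0, 0, 0], [0, 0, 0, 0, 0, 0, 0], [0, 0, 0, 0, 0, 0, 0]]]'

```text
clock: 9.18
position: [0.6542, 0.167, 0.1725]
ee_rot: [179.9, -0.3, 20.6]
ft_force: [-0.5, -0.8, 0.2]
width: 0.0373
```

```bash
python3 -c "
from h import *
from bench import bot
plan([.652,.1667,.171],[180,0,20.6],1)
cv2.imwrite('pics/w6.png',bot.camera('wrist')['img'])
cv2.imwrite('pics/s6.png',bot.camera('side')['img'])
import cv2
"
```

```text
t 9.18 pos [0.6542 0.167  0.1725] rpy [179.88  -0.27  20.61] F [-0.5 -0.8  0.2] T [ 0.03 -0.08  0.03] w 0.0373
dist [-2.2 -0.3 -1.5] rv [ 0.002 -0.005  0.   ]
[-2.2, -0.5, 1.5, 0.002, -0.005, 0.0, 1]
```

View pics/w6.png

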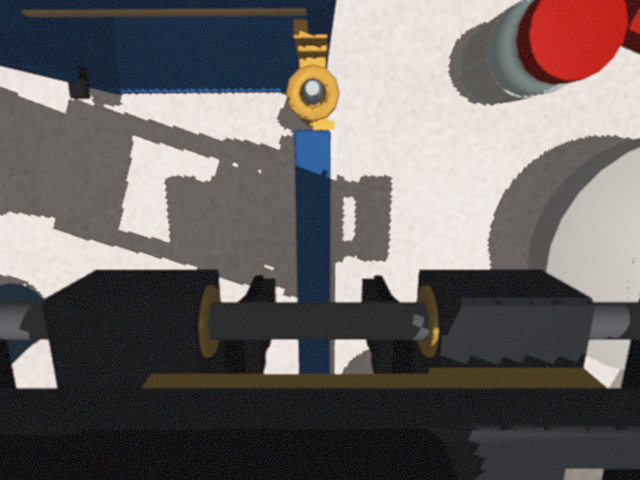

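Call:
step_arm --moves '[[[-1, 0, -14, 0, 0.004, 0, 0.1], [0, 0, -25, 0, 0, 0, 0.1], [0, 0, -25, 0, 0, 0, 0.1], [0, 0, -5, 0, 0, 0, 0.1], [0, 0, 0, 0, 0, 0, 0]]]'

```text
clock: 9.7
position: [0.6515, 0.1665, 0.2451]
ee_rot: [179.9, -0.4, 20.6]
ft_force: [-0.4, -0.4, 0.2]
width: 0.0462
```

```bash
cat >> h.py <<'E'
H=np.array([.6219,.2467])
def push(phi,r=.125,p=.021,z=.165,dphi=0):
    "TCP target & rpy for door angle phi (0 square open, 90 shut)"
    a=np.radians(-69.4-phi); u=np.array([np.cos(a),np.sin(a)]); n=np.array([-u[1],u[0]])
    return [*(H+r*u+p*n),z],[180,0,20.6-phi]
E
python3 -c "
from h import *
t=push(0,p=.045,z=.235);print(t);plan(*t,3)"
```

```text
([np.float64(0.7080028851588416), np.float64(0.14552543221083994), 0.235], [180, 0, 20.6])
t 9.7 pos [0.6515 0.1665 0.2451] rpy [179.93  -0.36  20.61] F [-0.4 -0.4  0.2] T [ 0.03 -0.07  0.07] w 0.0462
dist [ 56.5 -20.9 -10.1] rv [ 0.001 -0.006  0.   ]
[15.1, 13.2, 3.5, 0.0, -0.002, 0.0, 1]
[15.2, 13.2, 3.4, 0.0, -0.002, 0.0, 1]
[15.2, 13.2, 3.4, 0.0, -0.002, 0.0, 1]
```

Call:
step_arm --moves '[[[15, 13, 0, 0, -0.002, 0, -1], [17, 13, 0, 0, -0.002, 0, -1], [15, 13, 0, 0, 0, 0, -1], [0, 0, 0, 0, 0, 0, -1], [0, 0, 0, 0, 0, 0, -1]]]'

```text
clock: 10.12
position: [0.7083, 0.1466, 0.244]
ee_rot: [-180.0, 0.0, 20.7]
ft_force: [0.3, 0.4, -0.3]
width: 0.0179
```

```bash
python3 -c "
from h import *
t=push(0,p=.045,z=.165);plan(*t,4)"
```

```text
t 10.12 pos [0.7083 0.1466 0.244 ] rpy [-1.7999e+02  3.0000e-02  2.0690e+01] F [ 0.3  0.4 -0.3] T [-0.03 -0.13 -0.01] w 0.0179
dist [ -0.3  -1.1 -79. ] rv [-0.     0.     0.002]
[-0.2, 0.2, 19.7, -0.0, 0.0, 0.0, 1]
[-0.2, 0.2, 19.7, -0.0, 0.0, 0.0, 1]
[-0.2, 0.2, 19.7, -0.0, 0.0, 0.0, 1]
[-0.2, 0.2, 19.7, -0.0, 0.0, 0.0, 1]
```

Call:
step_arm --moves '[[[0, 0, 20, 0, 0, 0, -1], [0, 0, 22, 0, 0, 0, -1], [0, 0, 20, 0, 0, 0, -1], [0, 0, 12, 0, 0, 0, -1], [0, 0, 0, 0, 0, 0, -1]]]'

```text
clock: 10.53
position: [0.7033, 0.1482, 0.1657]
ee_rot: [-179.8, 0.3, 20.7]
ft_force: [0.7, -0.6, 0.2]
width: 0.0004
```

```bash
python3 -c "
from h import *
from bench import bot
t=push(0,z=.165);plan(*t,3)
cv2.imwrite('pics/w7.png',bot.camera('wrist')['img'])
"
```

```text
t 10.53 pos [0.7033 0.1482 0.1657] rpy [-179.85    0.29   20.74] F [ 0.7 -0.6  0.2] T [-0.   -0.11  0.04] w 0.0004
dist [-17.8 -11.1  -0.7] rv [-0.003  0.005  0.002]
[-6.9, 1.4, 0.3, -0.001, 0.002, 0.001, 1]
[-6.9, 1.4, 0.3, -0.001, 0.002, 0.001, 1]
[-6.9, 1.4, 0.3, -0.001, 0.002, 0.001, 1]
```

View pics/w7.png

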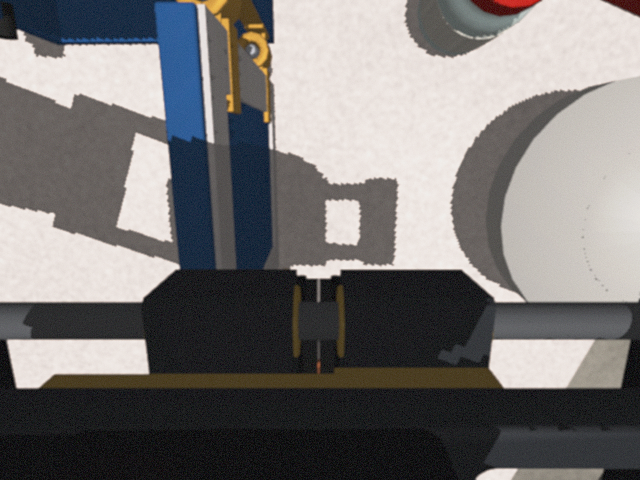

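Call:
step_arm --moves '[[[-7, 1, 0, 0, 0.002, 0, -1], [-8, 1, 0, 0, 0.002, 0, -1], [-8, 1, 0, 0, 0, 0.06, -1], [-8, 1, 0, 0, 0, 0.06, -1], [-8, 1, 0, 0, 0, 0.06, -1]]]'

```text
clock: 11.0
position: [0.6689, 0.132, 0.1714]
ee_rot: [-179.9, -0.5, 10.2]
ft_force: [-0.2, 0.1, 0.3]
width: 0.0007
```

```bash
python3 -c "
from h import *
t=push(40,z=.165);plan(*t,10)"
```

```text
t 11.0 pos [0.6689 0.132  0.1714] rpy [-179.9    -0.45   10.16] F [-0.2  0.1  0.3] T [ 0.01 -0.05 -0.03] w 0.0007
dist [-68.7 -10.2  -6.4] rv [-0.004 -0.007  0.516]
[-7.0, -0.2, 0.6, -0.0, -0.001, 0.052, 1]
[-7.0, 0.2, 0.6, -0.0, -0.001, 0.052, 1]
[-6.9, 0.5, 0.6, -0.0, -0.001, 0.052, 1]
[-6.9, 0.9, 0.6, -0.0, -0.001, 0.052, 1]
[-6.8, 1.2, 0.6, -0.0, -0.001, 0.052, 1]
```

Call:
step_arm --moves '[[[-7, 0, 1.5, 0, -0.001, 0.052, -1], [-7, 0, 1, 0, -0.001, 0.052, -1], [-7, 0.5, 1, 0, -0.001, 0.052, -1], [-7, 1, 1, 0, -0.001, 0.052, -1], [-7, 1, 1, 0, 0, 0.052, -1]]]'

```text
clock: 11.42
position: [0.6344, 0.1263, 0.174]
ee_rot: [-179.7, -0.9, -5.6]
ft_force: [0.1, -0.7, -0.1]
width: 0.0004
```

```bash
python3 -c "
from h import *
from bench import bot
t=push(60,z=.165);plan(*t,8)
cv2.imwrite('pics/t8.png',bot.camera('top')['img'])
cv2.imwrite('pics/w8.png',bot.camera('wrist')['img'])
"
```

```text
t 11.42 pos [0.6344 0.1263 0.174 ] rpy [-179.73   -0.95   -5.56] F [ 0.1 -0.7 -0.1] T [-0.06 -0.09 -0.04] w 0.0004
dist [-75.6  10.5  -9. ] rv [-0.009 -0.015  0.591]
[-9.5, -0.4, 1.0, -0.001, -0.002, 0.074, 1]
[-9.5, 0.3, 1.0, -0.001, -0.002, 0.074, 1]
[-9.5, 1.0, 1.0, -0.001, -0.002, 0.074, 1]
[-9.4, 1.7, 1.0, -0.001, -0.002, 0.074, 1]
[-9.2, 2.4, 1.0, -0.001, -0.002, 0.074, 1]
```

View pics/w8.png

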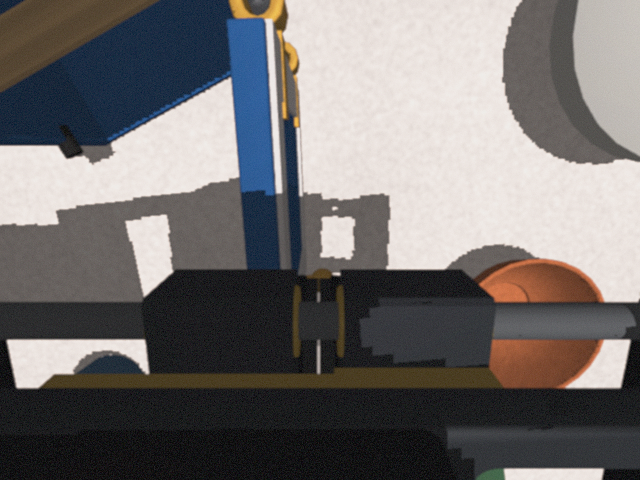

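The door follows the fingers (its top edge runs from (250,20) to (265,265), against the finger). Continue the swing.

Call:
step_arm --moves '[[[-9, 0, 3, -0.002, -0.005, 0.06, -1], [-9, 0.5, 2, -0.002, -0.005, 0.06, -1], [-9, 1, 2, -0.002, -0.004, 0.06, -1], [-9, 1, 2, 0, -0.002, 0.06, -1], [-9, 1, 2, 0, -0.002, 0.06, -1]]]'

```text
clock: 11.93
position: [0.5943, 0.1321, 0.1684]
ee_rot: [-179.7, -0.7, -22.9]
ft_force: [-0.0, -0.9, -0.8]
width: 0.0004
```

```bash
python3 -c "
from h import *
t=push(70,z=.165);plan(*t,6)"
```

```text
t 11.93 pos [0.5943 0.1321 0.1684] rpy [-179.66   -0.66  -22.91] F [-0.  -0.9 -0.8] T [ 0.02 -0.11 -0.03] w 0.0004
dist [-53.7  17.3  -3.4] rv [-0.009 -0.01   0.462]
[-9.4, 0.8, 0.4, -0.001, -0.002, 0.077, 1]
[-9.3, 1.5, 0.5, -0.001, -0.002, 0.077, 1]
[-9.1, 2.3, 0.5, -0.001, -0.002, 0.077, 1]
[-8.9, 3.0, 0.5, -0.001, -0.002, 0.077, 1]
[-8.7, 3.6, 0.5, -0.001, -0.002, 0.077, 1]
```

Call:
step_arm --moves '[[[-9, 1, 1.5, -0.002, -0.004, 0.07, -1], [-9, 1.5, 1, -0.002, -0.003, 0.07, -1], [-8, 2, 1, -0.002, -0.003, 0.07, -1], [-8, 2, 1, 0, 0, 0.06, -1], [-7, 2, 1, 0, 0, 0.06, -1]]]'

```text
clock: 12.35
position: [0.5575, 0.1463, 0.1671]
ee_rot: [-179.5, -0.5, -42.3]
ft_force: [0.9, -0.8, 0.8]
width: 0.0005
```

```bash
python3 -c "
from h import *
t=push(80,z=.165);plan(*t,6)"
```

```text
t 12.35 pos [0.5575 0.1463 0.1671] rpy [-179.45   -0.49  -42.34] F [ 0.9 -0.8  0.8] T [-0.01 -0.05  0.03] w 0.0005
dist [-32.5  18.7  -2.1] rv [-0.011 -0.007  0.298]
[-6.1, 1.3, 0.3, -0.002, -0.001, 0.05, 1]
[-6.0, 1.6, 0.3, -0.002, -0.001, 0.05, 1]
[-5.9, 1.9, 0.3, -0.002, -0.001, 0.05, 1]
[-5.8, 2.2, 0.3, -0.002, -0.001, 0.05, 1]
[-5.7, 2.5, 0.3, -0.002, -0.001, 0.05, 1]
```

Call:
step_arm --moves '[[[-6, 1, 1, -0.002, -0.001, 0.05, -1], [-5, 1.5, 0.5, -0.002, -0.001, 0.05, -1], [-5, 2, 0.5, -0.002, 0, 0.045, -1], [-4, 2, 0.5, 0, 0, 0.035, -1]]]'

```text
clock: 12.68
position: [0.5412, 0.1572, 0.1682]
ee_rot: [-179.3, -0.6, -52.8]
ft_force: [1.0, 0.3, 0.5]
width: 0.0006
```

```bash
python3 -c "
from h import *
from bench import bot
t=push(85,z=.165);plan(*t,4)
cv2.imwrite('pics/t9.png',bot.camera('top')['img'])
cv2.imwrite('pics/w9.png',bot.camera('wrist')['img'])
"
```

```text
t 12.68 pos [0.5412 0.1572 0.1682] rpy [-179.31   -0.58  -52.84] F [1.  0.3 0.5] T [ 0.01 -0.08 -0.03] w 0.0006
dist [-22.9  16.5  -3.2] rv [-0.013 -0.009  0.202]
[-6.8, 2.1, 0.7, -0.003, -0.002, 0.05, 1]
[-6.6, 2.4, 0.7, -0.003, -0.002, 0.05, 1]
[-6.5, 2.7, 0.8, -0.003, -0.002, 0.05, 1]
[-6.4, 3.1, 0.8, -0.003, -0.002, 0.05, 1]
```

View pics/w9.png

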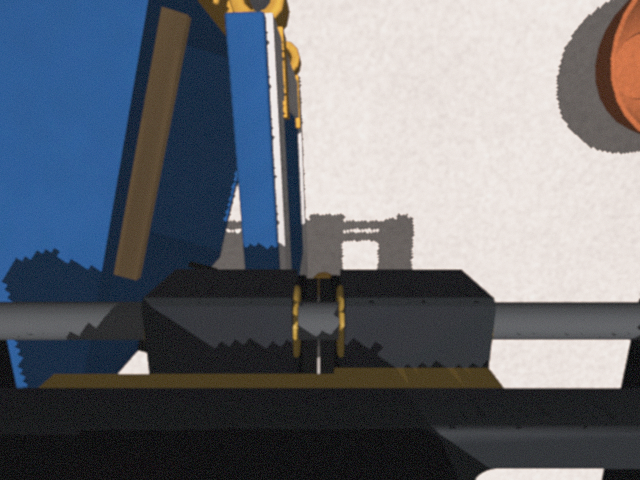

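View pics/t9.png

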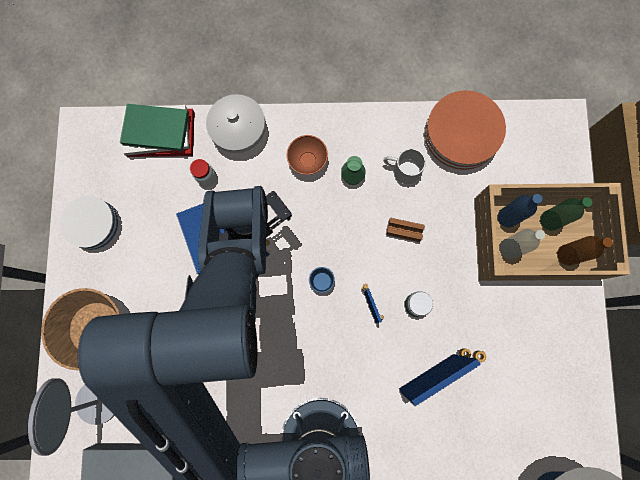

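Call:
step_arm --moves '[[[-5, 1.5, 1, -0.003, -0.002, 0.045, -1], [-5, 2, 1, -0.003, -0.002, 0.045, -1], [-4, 2, 1, -0.002, -0.002, 0.04, -1], [-4, 2, 0.5, -0.002, -0.002, 0.03, -1]]]'

```text
clock: 13.12
position: [0.5288, 0.1679, 0.1672]
ee_rot: [-179.4, -0.3, -61.8]
ft_force: [0.3, 0.2, 0.4]
width: 0.0005
```

```bash
python3 -c "
from h import *
t=push(90,z=.165);plan(*t,4)"
```

```text
t 13.12 pos [0.5288 0.1679 0.1672] rpy [-179.42   -0.26  -61.8 ] F [0.3 0.2 0.4] T [ 0.02 -0.1  -0.01] w 0.0005
dist [-16.5  15.2  -2.2] rv [-0.01  -0.004  0.133]
[-5.3, 1.8, 0.5, -0.003, -0.001, 0.033, 1]
[-5.2, 2.0, 0.5, -0.003, -0.001, 0.033, 1]
[-5.2, 2.2, 0.5, -0.003, -0.001, 0.033, 1]
[-5.1, 2.4, 0.5, -0.003, -0.001, 0.033, 1]
```

Call:
step_arm --moves '[[[-3, 1, 0.5, -0.002, 0, 0.02, -1], [-3, 1, 0.5, -0.002, 0, 0.02, -1], [-2.5, 1, 0.5, -0.002, 0, 0.02, -1]]]'

```text
clock: 13.37
position: [0.5242, 0.1741, 0.1672]
ee_rot: [-179.5, -0.3, -65.2]
ft_force: [-0.4, -0.8, 0.7]
width: 0.0004
```

Call:
step_arm --moves '[[[-2, 1, 0.5, 0, 0, 0.02, -1], [-2, 1, 0.5, 0, 0, 0.02, -1]]]'

```text
clock: 13.53
position: [0.5216, 0.1772, 0.1667]
ee_rot: [-179.4, -0.4, -67.6]
ft_force: [0.9, -0.2, 0.4]
width: 0.0003
```

```bash
python3 -c "
from h import *
from bench import bot
t=push(90,z=.165);plan(*t,4)
cv2.imwrite('pics/w10.png',bot.camera('wrist')['img'])
"
```

```text
t 13.53 pos [0.5216 0.1772 0.1667] rpy [-179.41   -0.35  -67.6 ] F [ 0.9 -0.2  0.4] T [-0.01  0.01 -0.04] w 0.0003
dist [-9.3  5.9 -1.7] rv [-0.01  -0.006  0.031]
[-2.3, 1.6, 0.4, -0.003, -0.001, 0.008, 1]
[-2.2, 1.6, 0.4, -0.003, -0.001, 0.008, 1]
[-2.2, 1.6, 0.4, -0.003, -0.001, 0.008, 1]
[-2.2, 1.6, 0.4, -0.003, -0.001, 0.008, 1]
```

View pics/w10.png

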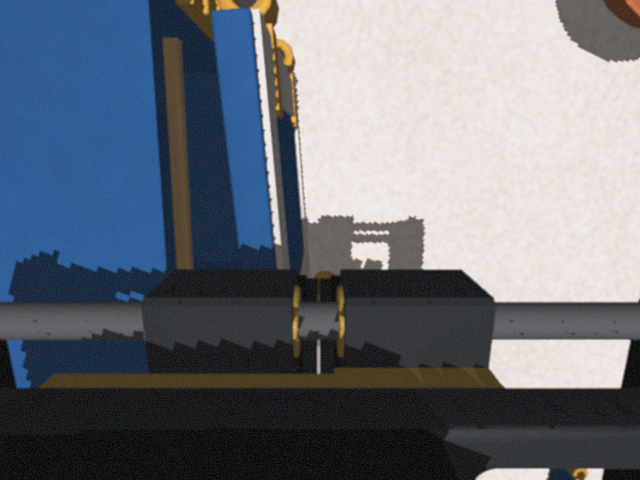

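Call:
step_arm --moves '[[[-2, 0.5, 0.5, -0.002, 0, 0.01, -1], [-2, 0.5, 0.5, -0.002, 0, 0.01, -1], [-2, 0.5, 0, 0, 0, 0, -1]]]'

```text
clock: 13.83
position: [0.5177, 0.1826, 0.1655]
ee_rot: [-179.7, -0.3, -68.9]
ft_force: [-0.2, -0.2, 0.4]
width: 0.0005
```

Call:
step_arm --moves '[[[-1.5, 0, 0, 0, 0, 0, -1], [-1.5, 0, 0, 0, 0, 0, -1]]]'

```text
clock: 14.0
position: [0.5162, 0.1857, 0.1654]
ee_rot: [-179.7, -0.3, -68.9]
ft_force: [1.0, -0.5, 0.3]
width: 0.0007
```

Call:
step_arm --moves '[[[-1.2, 0, 0, 0, 0, 0, -1]]]'

```text
clock: 14.08
position: [0.5157, 0.187, 0.1654]
ee_rot: [-179.7, -0.3, -68.9]
ft_force: [0.1, -0.8, -0.4]
width: 0.0005
```

```bash
python3 -c "
from h import *
from bench import bot
t=push(90,z=.165);plan(*t,1)
cv2.imwrite('pics/w11.png',bot.camera('wrist')['img'])
"
```

```text
t 14.08 pos [0.5157 0.187  0.1654] rpy [-179.69   -0.33  -68.88] F [ 0.1 -0.8 -0.4] T [-0.04  0.01  0.06] w 0.0005
dist [-3.4 -4.  -0.4] rv [-0.005 -0.006  0.009]
[2.5, 4.6, 0.3, -0.005, -0.006, 0.009, 1]
```

View pics/w11.png

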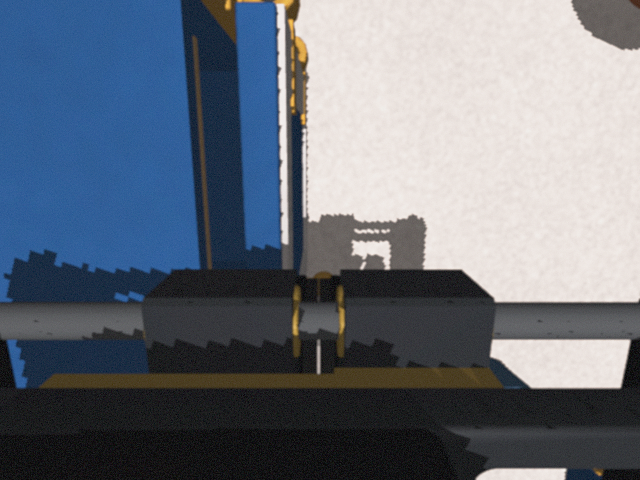

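Call:
step_arm --moves '[[[-1.2, 0, 0, 0, 0, 0, -1]]]'

```text
clock: 14.22
position: [0.5151, 0.1883, 0.1653]
ee_rot: [-179.7, -0.3, -68.9]
ft_force: [0.2, 0.3, 0.6]
width: 0.0002
```

Call:
step_arm --moves '[[[-1.2, 0, 0, 0, 0, 0, -1]]]'

```text
clock: 14.3
position: [0.5148, 0.1892, 0.1653]
ee_rot: [-179.7, -0.4, -68.9]
ft_force: [1.6, -4.3, 1.1]
width: 0.0004
```

Call:
step_arm --moves '[[[-1.2, 0, 0, 0, 0, 0, -1]]]'

```text
clock: 14.38
position: [0.5148, 0.1892, 0.1654]
ee_rot: [-179.7, -0.5, -68.8]
ft_force: [1.5, -7.1, -0.0]
width: 0.0005
```

Stops reached (7 N reaction). Back off gently.

Call:
step_arm --moves '[[[0.5, 0, 0, 0, 0, 0, -1], [1, 0, 0, 0, 0, 0, -1], [4, 0, 0, 0, 0, 0, -1], [10, 0, 0, 0, 0, 0, -1], [20, 0, 0, 0, 0, 0, -1]]]'

```text
clock: 14.8
position: [0.5263, 0.1579, 0.1655]
ee_rot: [-179.7, -0.3, -68.6]
ft_force: [0.3, 0.5, -0.0]
width: 0.0004
```

Call:
step_arm --moves '[[[20, 0, -10, 0, 0, 0, -1], [15, 0, -30, 0, 0, 0, -1], [10, 0, -40, 0, 0, 0, -1], [10, 0, -30, 0, 0, 0, -1], [0, 0, 0, 0, 0, 0, -1]]]'

```text
clock: 15.22
position: [0.5473, 0.0992, 0.2772]
ee_rot: [179.9, -0.2, -68.8]
ft_force: [1.0, 0.7, -0.3]
width: 0.0004
```

```bash
python3 -c "
from h import *
from bench import bot
t=push(90,z=.165);plan(*t,1)
cv2.imwrite('pics/w12.png',bot.camera('wrist')['img'])
cv2.imwrite('pics/s12.png',bot.camera('side')['img'])
"
```

```text
t 15.22 pos [0.5473 0.0992 0.2772] rpy [179.85  -0.23 -68.79] F [ 1.   0.7 -0.3] T [ 0.02 -0.01  0.  ] w 0.0004
dist [ -35.    83.9 -112.2] rv [ 0.003 -0.004  0.011]
[-91.3, 2.0, 111.8, 0.003, -0.004, 0.011, 1]
```

View pics/w12.png

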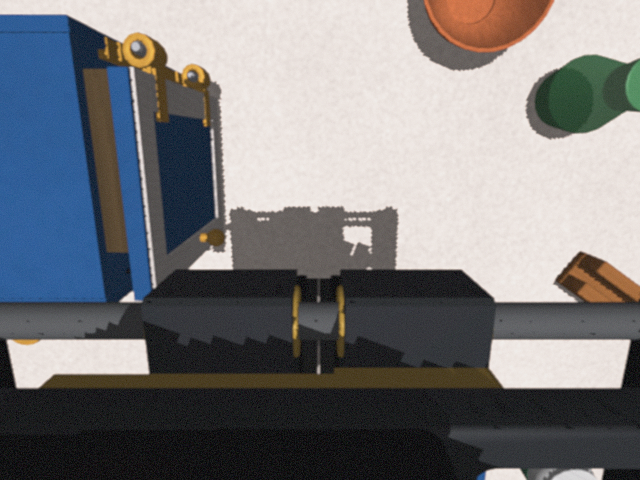

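View pics/s12.png

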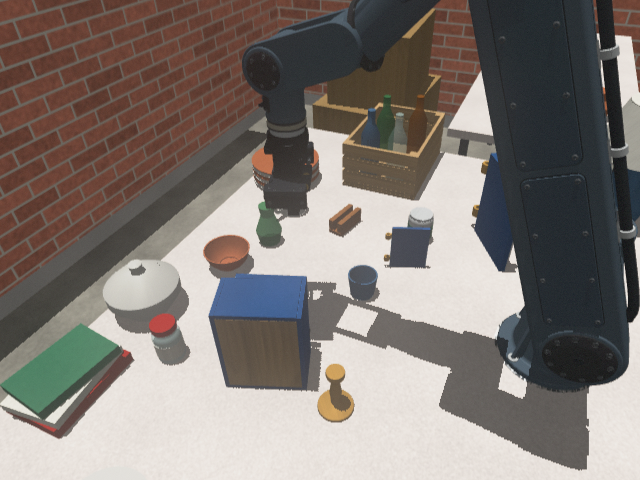

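Run:
```python
from h import *
from bench import bot
st=dict(position=np.array([.5473,.0992,.2772]),ee_rot=np.array([179.85,-.23,-68.79]))
W=wcam(st)
w=cv2.imread('pics/w12.png')
cv2.imwrite('pics/w12c.png',cv2.resize(w[20:310,50:230],None,fx=2,fy=2,interpolation=cv2.INTER_CUBIC))
def yaw(a,b,z):
    a=onz('wrist',a,z,W);b=onz('wrist',b,z,W);d=b-a;return a.round(4),b.round(4),np.degrees(np.arctan2(d[1],d[0]))
print('door outer',yaw((133,70),(150,297),.202));print('door inner',yaw((108,70),(137,298),.202));print('cab',yaw((68,17),(106,300),.212))
```

```text
door outer (array([0.6079, 0.2318, 0.202 ]), array([0.4816, 0.1877, 0.202 ]), np.float64(-160.728890943747))
door inner (array([0.6029, 0.2447, 0.202 ]), array([0.478 , 0.1952, 0.202 ]), np.float64(-158.38998704810106))
cab (array([0.6205, 0.2647, 0.212 ]), array([0.4755, 0.2094, 0.212 ]), np.float64(-159.11055549642936))
```

View pics/w12c.png

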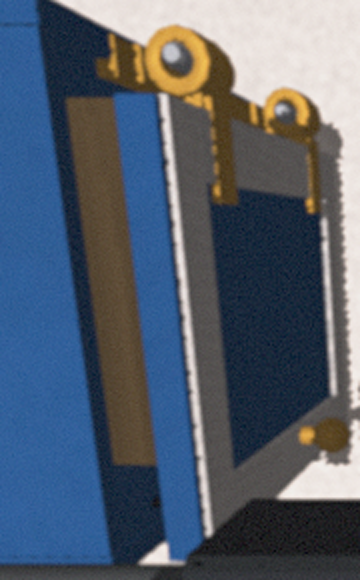

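Call:
step_arm --moves '[[[-15, 20, 0, 0, 0, 0, -1], [-20, 25, 0, 0, 0, 0, -1], [-20, 20, 0, 0, 0, 0, -1], [0, 0, 0, 0, 0, 0, -1], [0, 0, 0, 0, 0, 0, -1]]]'

```text
clock: 15.73
position: [0.4546, 0.1286, 0.2652]
ee_rot: [178.6, 0.4, -68.8]
ft_force: [0.2, -0.2, 0.0]
width: 0.0008
```

```bash
python3 -c "
from h import *
from bench import bot
t=push(90,z=.165);plan(*t,1)
w=bot.camera('wrist')['img']
cv2.imwrite('pics/w13.png',w)
"
```

```text
t 15.73 pos [0.4546 0.1286 0.2652] rpy [178.55   0.4  -68.85] F [ 0.2 -0.2  0. ] T [ 0.05 -0.04  0.03] w 0.0008
dist [  57.6   54.4 -100.2] rv [0.025 0.007 0.01 ]
[-29.3, -75.9, 98.5, 0.025, 0.007, 0.01, 1]
```

View pics/w13.png

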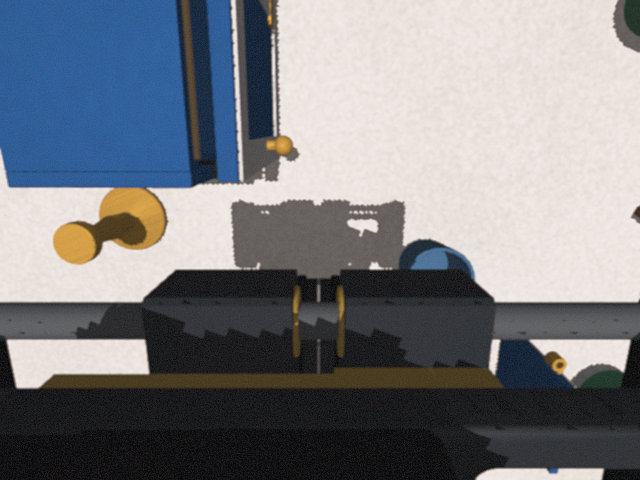

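Run:
```python
from h import *
w=cv2.imread('pics/w13.png')
cv2.imwrite('pics/w13c.png',cv2.resize(w[90:200,170:300],None,fx=5,fy=5,interpolation=cv2.INTER_CUBIC))
```

```text
(no output)
```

View pics/w13c.png

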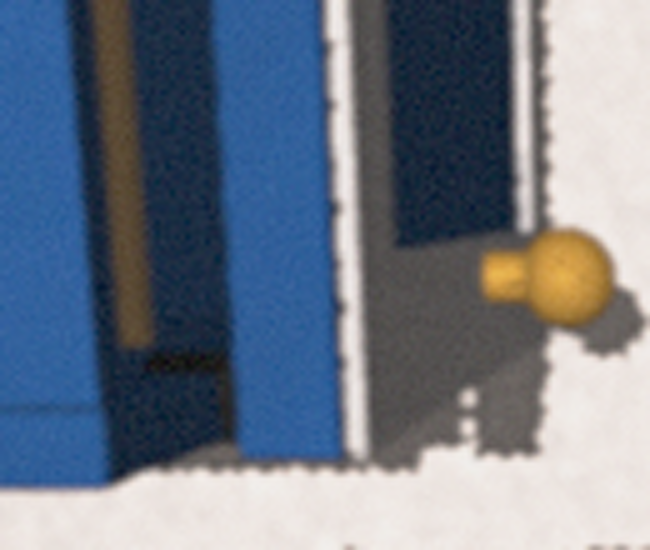

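```bash
python3 - <<'E'
from h import *
st=dict(position=np.array([.4546,.1286,.2652]),ee_rot=np.array([178.55,.4,-68.85]))
W=wcam(st)
a=np.radians(110.75);ex=np.array([np.cos(a),np.sin(a)])
f=lambda x,y,z:onz('wrist',(170+x/5-.4,90+y/5-.4),z,W)[:2]@ex*1000
for y,xc,xi,xo in [(440,103,236,343),(100,82,219,330)]:
    c=f(xc,y,.212);i=f(xi,y,.202);o=f(xo,y,.202);print('gap',(c-i).round(1),'thick',(i-o).round(1),'outer',(c-o).round(1))
E
python3 -c "
from h import *
W=wcam(dict(position=np.array([.5473,.0992,.2772]),ee_rot=np.array([179.85,-.23,-68.79])))
a=np.radians(110.75);ex=np.array([np.cos(a),np.sin(a)])
f=lambda x,y,z:onz('wrist',(50+x/2-.25,20+y/2-.25),z,W)[:2]@ex*1000
for y,xc,xi,xo in [(110,51,114,161),(500,108,164,206)]:
    c=f(xc,y,.212);i=f(xi,y,.202);o=f(xo,y,.202);print('gap',(c-i).round(1),'thick',(i-o).round(1))
"
```

```text
gap 11.6 thick 11.9 outer 23.5
gap 11.4 thick 11.8 outer 23.2
gap 11.7 thick 13.0
gap 11.8 thick 13.1
```

A gentle second press will rule out any rebound from the stops.

```bash
python3 -c "
from h import *
t=push(90,r=.135,p=.05,z=.25);plan(*t,3)"
```

```text
t 15.78 pos [0.4539 0.1287 0.2649] rpy [178.43   0.46 -68.86] F [-1.5  1.1  0.2] T [0.04 0.05 0.02] w 0.0006
dist [ 59.2  23.7 -14.9] rv [0.027 0.008 0.01 ]
[-0.2, -21.4, 4.4, 0.009, 0.003, 0.003, 1]
[-0.3, -21.3, 4.6, 0.009, 0.003, 0.003, 1]
[-0.4, -21.3, 4.8, 0.009, 0.003, 0.003, 1]
```

Call:
step_arm --moves '[[[0, -20, 0, 0.009, 0.003, 0.003, -1], [0, -21, 0, 0.009, 0.003, 0.003, -1], [0, -18, 0, 0.009, 0.003, 0.003, -1], [0, 0, 0, 0, 0, 0, -1], [0, 0, 0, 0, 0, 0, -1]]]'

```text
clock: 16.2
position: [0.5113, 0.1498, 0.2588]
ee_rot: [179.6, 0.0, -69.4]
ft_force: [0.2, -0.3, -0.3]
width: 0.0005
```

```bash
python3 -c "
from h import *
t=push(90,r=.135,p=.045,z=.165);plan(*t,4)"
```

```text
t 16.2 pos [0.5113 0.1498 0.2588] rpy [ 1.7961e+02  4.0000e-02 -6.9390e+01] F [ 0.2 -0.3 -0.3] T [-0.02  0.03 -0.04] w 0.0005
dist [  0.1   7.3 -93.8] rv [0.007 0.001 0.   ]
[-1.7, -0.8, 23.5, 0.002, 0.0, 0.0, 1]
[-1.7, -0.8, 23.5, 0.002, 0.0, 0.0, 1]
[-1.7, -0.7, 23.5, 0.002, 0.0, 0.0, 1]
[-1.7, -0.7, 23.5, 0.002, 0.0, 0.0, 1]
```

Call:
step_arm --moves '[[[0, 0, 23, 0.002, 0, 0, -1], [0, 0, 24, 0.002, 0, 0, -1], [0, 0, 24, 0.002, 0, 0, -1], [0, 0, 16, 0, 0, 0, -1], [0, 0, 0, 0, 0, 0, -1]]]'

```text
clock: 16.62
position: [0.5107, 0.1478, 0.1683]
ee_rot: [179.9, 0.0, -69.4]
ft_force: [-0.5, 1.1, 0.4]
width: 0.0003
```

```bash
python3 -c "
from h import *
t=push(90,r=.135,p=.020,z=.165);plan(*t,4)"
```

```text
t 16.62 pos [0.5107 0.1478 0.1683] rpy [ 1.7991e+02  2.0000e-02 -6.9420e+01] F [-0.5  1.1  0.4] T [-0.    0.02  0.02] w 0.0003
dist [-8.1 32.7 -3.3] rv [ 0.002  0.    -0.   ]
[-8.4, -1.0, 0.8, 0.0, 0.0, -0.0, 1]
[-8.4, -1.0, 0.8, 0.0, 0.0, -0.0, 1]
[-8.4, -1.0, 0.8, 0.0, 0.0, -0.0, 1]
[-8.4, -1.0, 0.8, 0.0, 0.0, -0.0, 1]
```

Call:
step_arm --moves '[[[-8, 0, 1, 0, 0, 0, -1], [-9, 0, 1, 0, 0, 0, -1], [-7, 0, 1, 0, 0, 0, -1], [-3, 0, 0, 0, 0, 0, -1], [-2, 0, 0, 0, 0, 0, -1]]]'

```text
clock: 17.03
position: [0.4995, 0.1769, 0.167]
ee_rot: [179.9, 0.0, -69.5]
ft_force: [0.7, 0.3, 0.5]
width: 0.0007
```

```bash
python3 -c "
from h import *
t=push(90,r=.135,p=.016,z=.165);plan(*t,4)"
```

```text
t 17.03 pos [0.4995 0.1769 0.167 ] rpy [ 1.7994e+02  3.0000e-02 -6.9490e+01] F [0.7 0.3 0.5] T [ 0.06 -0.03  0.03] w 0.0007
dist [ 1.7  7.3 -2. ] rv [ 0.001  0.001 -0.002]
[-1.6, -1.0, 0.5, 0.0, 0.0, -0.0, 1]
[-1.6, -1.0, 0.5, 0.0, 0.0, -0.0, 1]
[-1.6, -1.0, 0.5, 0.0, 0.0, -0.0, 1]
[-1.6, -1.0, 0.5, 0.0, 0.0, -0.0, 1]
```

Call:
step_arm --moves '[[[-1.5, 0, 0, 0, 0, 0, -1], [-1.5, 0, 0, 0, 0, 0, -1], [-1.5, 0, 0, 0, 0, 0, -1]]]'

```text
clock: 17.28
position: [0.4986, 0.1827, 0.1691]
ee_rot: [-179.8, -0.0, -69.4]
ft_force: [-0.1, 0.1, 0.1]
width: 0.0007
```

Call:
step_arm --moves '[[[-1, 0, 0, 0, 0, 0, -1]]]'

```text
clock: 17.37
position: [0.4984, 0.1838, 0.1694]
ee_rot: [-179.8, -0.0, -69.4]
ft_force: [-0.2, -0.5, 0.0]
width: 0.0004
```

Call:
step_arm --moves '[[[-1, 0, 0, 0, 0, 0, -1]]]'

```text
clock: 17.45
position: [0.4983, 0.1844, 0.1695]
ee_rot: [-179.8, -0.1, -69.3]
ft_force: [0.9, -4.1, -2.0]
width: 0.0005
```

Call:
step_arm --moves '[[[-1, 0, 0, 0, 0, 0, -1]]]'

```text
clock: 17.53
position: [0.4983, 0.1844, 0.1695]
ee_rot: [-179.8, -0.2, -69.3]
ft_force: [0.9, -4.1, -0.7]
width: 0.0002
```

Call:
step_arm --moves '[[[0, 0, 0, 0, 0, 0, -1], [0.3, 0, 0, 0, 0, 0, -1], [0.3, 0, 0, 0, 0, 0, -1], [0.5, 0, 0, 0, 0, 0, -1], [1, 0, 0, 0, 0, 0, -1]]]'

```text
clock: 17.95
position: [0.4989, 0.1828, 0.1694]
ee_rot: [-179.8, -0.1, -69.4]
ft_force: [0.3, -0.7, -0.4]
width: 0.0002
```

Call:
step_arm --moves '[[[3, 0, 0, 0, 0, 0, -1], [10, 0, 0, 0, 0, 0, -1], [20, 0, 0, 0, 0, 0, -1], [25, 0, -5, 0, 0, 0, -1], [20, 0, -25, 0, 0, 0, -1]]]'

```text
clock: 18.37
position: [0.5225, 0.1092, 0.1958]
ee_rot: [179.6, 0.2, -69.0]
ft_force: [0.6, 0.7, 0.2]
width: 0.0006
```

Call:
step_arm --moves '[[[0, 15, -35, 0, 0, 0, -1], [-20, 22, -30, 0, 0, 0, -1], [-20, 20, 0, 0, 0, 0, -1], [0, 0, 0, 0, 0, 0, -1], [0, 0, 0, 0, 0, 0, -1]]]'

```text
clock: 18.78
position: [0.4613, 0.118, 0.268]
ee_rot: [-179.7, -0.2, -69.6]
ft_force: [1.1, -1.1, 1.4]
width: 0.0006
```

```bash
python3 -c "
from h import *
from bench import bot
t=push(90,z=.165);plan(*t,1)
w=bot.camera('wrist')['img']
cv2.imwrite('pics/w14.png',w)
cv2.imwrite('pics/t14.png',bot.camera('top')['img'])
"
```

```text
t 18.78 pos [0.4613 0.118  0.268 ] rpy [-1.7971e+02 -1.7000e-01 -6.9610e+01] F [ 1.1 -1.1  1.4] T [-0.04 -0.04  0.03] w 0.0006
dist [  51.    65.1 -103. ] rv [-0.005 -0.003 -0.004]
[-43.6, -70.0, 103.2, -0.005, -0.003, -0.004, 1]
```

View pics/w14.png

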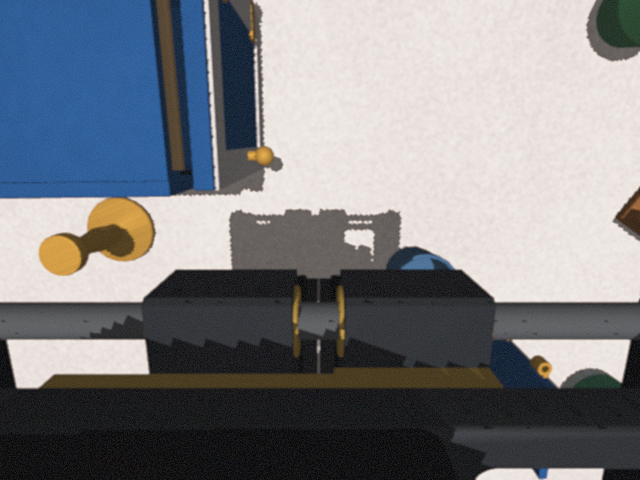

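View pics/t14.png

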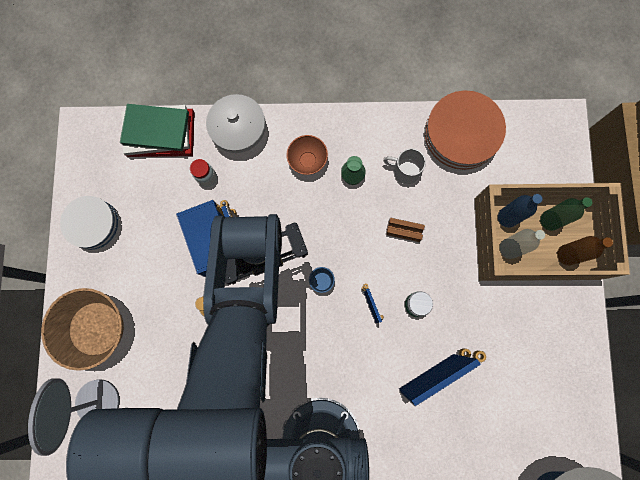

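The door is flush and parallel to the cabinet front (wrist view, door top strip at columns 185–212), the bystanders are in their original places, and the gripper is clear. Settle and hand in.

Call:
step_arm --moves '[[[10, 0, -5, 0, 0, 0, -1], [0, 0, 0, 0, 0, 0, -1], [0, 0, 0, 0, 0, 0, -1], [0, 0, 0, 0, 0, 0, -1]]]'

```text
clock: 19.22
position: [0.4667, 0.1063, 0.2704]
ee_rot: [180.0, -0.1, -69.7]
ft_force: [-0.4, 0.3, -0.5]
width: 0.0004
```

```bash
python3 -c "
from bench import bot
print(bot.get_state()['qd'].round(2)); print(bot.hand_in())"
```

```text
[-0.57  0.97 -0.21  0.14  0.25 -0.21]
the job is handed in; nothing more can be done
None
```

The middle-sized door now hangs on both hinge pins and is shut against its rubber stops. I handed the job in at 19.2 s, with the gripper clear of everything.

- **Hanging:** I lifted the door from the rack and turned it square-open. I then lined the upper socket up on its pin with the wrist camera and lowered it in small steps. I saw about 5 N of vertical force as it landed. The resting height and the upper pin standing proud of its tube showed the sockets fully home.
- **Shutting:** I let go and pushed the door shut from outside with closed fingers, up to about 7 N. I then pressed it once more, about 4 N, in case it had rebounded.
- **Last checks:** The mug, bowl, vase, jam jar and sugar cup stand where they were in the top camera, and the candlestick, half hidden there, in the wrist camera. I did not look specifically for the tea tin.
- **One small disagreement:** After the first press, the camera showed the door parallel to the front within about 0.5°. It put the gap at about 11.5 mm, where the stops are 9 mm proud. I think most of that is the camera's 2 mm calibration and my pixel readings, and the door met firm resistance on both presses. I did not re-measure the gap after the second press.

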